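Seat a plug-in card with its ejector levers

TASK

Take the green plug-in card out of its grey stand, lower it upright between the two swung-out blue levers into the black socket on the white controller (either way round), and let go of it. Then swing the two levers inward, in turn and a little at a time so that the card goes down level, until it is fully home on its hidden seat at both ends: you feel the lever stop giving way, so press no harder than that takes. Press only on the levers, not on the card, and leave the other things where they are.

Things in the scene. Friction and masses are not known exactly. Their poses are not given: they have to be found in the camera images.
- socket: Fixed white controller case, 92 (x) x 212 (y) x 22 mm, with a black card socket on top. Origin: centre of its underside; z up, y along the slot. The slot is 7 mm (x) by 95 mm (y); its long walls rise to 68 mm above the origin, with splayed lips to 74 mm, its end walls to 53 mm. A hidden seat in the slot stops the card's lower edge 22 to 30 mm above the origin, different each time.
- left_lever (a joint): Angle of the blue lever at the socket's +y end, rad: 0 = arm upright, positive = outward, away from the card. Starts at 0.72 to 0.82 (stop 0.9), stays where left. Hinge along the socket's x at y = +78, z = 66.5 mm; the arm rises 62 mm. Its fork takes the card's ear: toe below, hook above. The card is home somewhere between -0.3 and 0.2: only the rising force tells.
- right_lever (a joint): The same for the lever at the socket's -y end (hinge at y = -78 mm); positive is again outward, away from the card. If one lever is swung in more than about 0.3 rad ahead of the other, the card tips and its far ear can ride up over the other hook. With the levers swung out their tabs' ends stand about 112 mm above the socket's origin.
- left_lever_tab (a point): Middle of the outer face of the orange tab at the left lever's end, 52 mm from the hinge along the arm, 4.5 mm outward of its middle line. Tab 16 (x) x 20 (long) x 9 mm. Pushed at the tab's end the lever takes about 3 N, 5 to 9 N below 0.25 rad as contacts engage, then 1 to 2.5 N more per mm once the card is home: 11 to 12 N seats it, above 14 N overloads the ear.
- right_lever_tab (a point): The same point on the right lever's orange tab.
- socket_mouth (a point): Middle of the slot between its lips, 74 mm above the socket's origin.
- card: Loose green circuit card, 4 mm thick (x), 92 wide (y), 74 tall, with an aluminium grip rail 10 x 56 x 20 mm on top (92 mm in all) and two ears: 8 mm round bars along x at y = +58 and -58, z = 42 mm. 0.16 to 0.29 kg. Origin: middle of the lower edge; z up; may go in either way round. Loose on the toes of the swung-out levers its lower edge is about 40 to 46 mm above the socket's origin.
- card_grip (a point): Middle of the grip rail, 82 mm above the card's lower edge.
- stand: Fixed grey plastic stand 60 x 126 mm; the card stands 21 mm deep in its slot (7 x 99 mm; walls to 27 mm, floor at 6 mm).
- weigh_bottle: Small glass weighing bottle, 37 mm wide, 51 mm tall, behind the controller; bystander.
- petri_dish: Glass petri dish, 64 mm wide, 17 mm high; bystander.
- timer: White bench timer 55 x 66 x 20 mm; bystander.
- marker: Blue and black marker, 136 mm long, 17 mm thick, lying in front of the controller; bystander.
Mind the look-alikes: they are no part of the job. Leave any red look-alike of the card alone.

How it is judged:
On the way, in this order (a step that is already met when the one before it is completed fails the run):
1. the card stands released in the socket between the swung-out levers (horizontal distance between card and socket below 0.006 m and z of card in the frame of socket below 0.052 m and angle between card's own z axis and vertical below 0.18 rad and contact force between the fingers and card below 0.1 N and value of joint each of left_lever, right_lever above 0.5 rad), for 0.2 s.
2. both levers are swung in and the card is fully home at both ends (value of joint each of left_lever, right_lever below 0.3 rad and z of each of seat_c0, seat_c1 in the frame of card above -0.0035 m), for 0.2 s.
At the end, for the whole second after the job is handed in: The card stands still in the socket, upright within 0.12 rad (its slot leaves it that play) and level end to end within 0.04 rad, within 6 mm of the socket's middle, its lower edge within 1.5 mm of the hidden seat at both ends, and both levers are swung in (below 0.3 rad) (all of step 2 and horizontal distance between card and socket below 0.006 m and angle between card's own z axis and vertical below 0.12 rad and angle between card's own y axis and vertical between 1.531 and 1.611 rad and linear speed of card below 0.02 m/s); the robot touches nothing.
It fails at once if a lever presses the card's ear with more than 35 N (contact force between any of left_lever, right_lever and card above 35 N).
It fails at once if the card is racked in the socket: one end more than 0.11 rad (6 degrees, 13 mm from ear to ear) lower than the other (horizontal distance between card and socket below 0.02 m and z of card in the frame of socket below 0.042 m and (angle between card's own y axis and vertical below 1.461 rad or angle between card's own y axis and vertical above 1.681 rad)).
It fails at once if the robot presses on the card itself while a lever is swung in (value of joint any of left_lever, right_lever below 0.45 rad and contact force between any of the arm, the fingers and card above 3 N).
It fails at once if the card is dropped into the socket instead of lowered (horizontal distance between card and socket below 0.03 m and contact force between the fingers and card below 0.1 N and linear speed of card above 0.6 m/s).
It fails at once if a bystander is moved more than 20 mm (distance of any of weigh_bottle, petri_dish, timer, marker from where it was at the start of the episode above 0.02 m).
It also fails if it takes over 72 s, if anything falls off the work surface, if the arm or the gripper's body presses on something with over 40 N, if the wrist force passes 120 N, or if a joint passes its speed limit or range.

ROBOT

A 6-joint arm with a two-finger parallel gripper is mounted at the origin on a cart in front of the work surface, level with it; the furniture and walls round the work are solid. World frame = base frame: x ahead of the robot, y to its left, z up, the work surface at z = 0. Lengths are in m, angles in rad, forces in N, time in s.
With the tool pointing down it reaches from about 0.35 to 0.975 m from the base axis. Payload 4.9 kg.
Tool frame: the origin (TCP) lies midway between the tips of the shut fingers; the grasp point (between the pads) lies 19 mm behind it; z points along the fingers, y is the line along which they close (so a half turn about z gives the same grasp; the last joint's range is limited). The gripper opens to 85 mm and grips with 20 to 120 N. Pads are 22 mm wide; open, the fingers measure 114 mm over their backs; the gripper's body (76 mm by 85 mm) begins 54 mm behind the grasp point. The pads swing forward as they close: fully open they stand 13 mm farther back than shut.
Start: joints at [-1.242, 0.053, 1.613, -0, 1.476, -0.119], TCP at [0.271, -0.563, 0.231] pointing down, gripper open.
Joint ranges: [-3.01, 3.01], [-1.01, 2.22], [0.06, 2.58], [-1.02, 4.17], [0.09, 2.62], [-3.14, 3.14]. Speed limits (rad/s): [2.57, 2.57, 3.14, 3.14, 3.14, 3.14].

INTERFACE

Orientations are given as a rotation vector (axis times angle).
In Python, from station import ctrl gives the robot as it stands. The module is installed in compiled form; this text tells all that it offers.
- The arm moves only by the shell command python3 -m handwheel 'ROWS' [OPENING] [FORCE]. ROWS is JSON, a list of rows, each a list of 2 entries, a list of its own where there are three numbers: the shift along the tool's x, y, z in cm, then the turn, a rotation vector about the tool's x, y, z in rad. In form: [[[tx, ty, tz], [ax, ay, az]], ...]. A call has 1 to 5 rows; each row is the pose to reach, as a shift and turn from the pose commanded when the call began, along the tool's axes at that moment; what a row does not reach only later rows make up. A row lasts 1/8 s, in which the tool goes at most 62.5 mm and 10.7 degrees, less where a joint would pass 70% of its speed; a pose out of reach is approached as far as the arm can. A call with a gripper value outside its range is refused whole. OPENING is the gripper's target within -1 to 1 (shut at 1, half-way at 0, fully open at -1), set as the call begins (- or left out, the last holds). The fingers move at their own pace and stop on an object; FORCE is the grip in N (left out, the last holds). Time passes only in rows, so rows that repeat a pose let the fingers close. It gives the time, the measured TCP pose, the force, the opening and the grip force at its end, in the units of the state.
- ctrl.get_obs(): the state, without advancing time (a new reading comes with each control period).
- ctrl.get_image(name): name is "scene" or "top"; returns the picture (480x640x3 uint8, blue, green, red); there is no depth.
- ctrl.calibration(name): a dict with "fx", "fy", "cx", "cy" (pixels), "R" (3x3) and "t" (3): a world point X has camera coordinates R X + t. Camera axes: x right, y down, z forward; pixel columns grow to the right and rows downward; lengths in m; the calibration is good to about 2 mm. A picture is of the moment at which its call begins. calibration takes no time and is no camera call.
- ctrl.finish_job(): hands the job in; it is judged then, once.
Trained networks look in the newest picture that a camera, given by its name, has taken for a name from the list of things; names that differ only in an ending like _2 or _b are one class to them, and where a whole thing is asked for, a point or a joint stands for the part that bears it (a point fixed in the world has none). Each returns a list of dicts, best first, with "score" (0 to 1); they miss things now and then, are a little off and sometimes report something else, mostly with a low value. They report only what shows in the picture. A call takes as long as a camera call. They do not tell look-alikes from the thing itself.
- ctrl.look_for(camera, query): "position" ([column, row] in pixels, amid what is visible of it).
- ctrl.landmark_of(camera, query): "position" ([column, row] in pixels: a listed point, or the origin of a listed thing).
The state is a dict: "t": time; "q": joint angles; "dq": joint speeds; "effort": joint torques, N m; "tool_pos": TCP position; "tool_rot": TCP orientation; "contact_force": force on the tool from outside, world axes, zero at the start; "wrist_torque": the same for the moment, N m; "opening": finger opening in m; "grip_force": force on a finger pad.
Only numpy, scipy, OpenCV 4.12 (cv2) and the standard library are available. Lean on these libraries where they do the work, as an engineer would, in place of code of your own. Each camera call takes 0.05 s, during which the arm holds its last target. There are 200 camera calls.

## Working session

There is one attempt and no reset: what is moved stays moved. The work goes in short steps, Python scripts to look and compute and a shell command to move; the robot and the scene stay as the last step left them, time stands still between calls to the robot, and variables do not carry over. Pictures are saved under pics/ and viewed, at most 10 in all, crops included, and the job is handed in when it is done.

```bash
mkdir -p pics
cat > h.py <<'E'
from station import ctrl
import numpy as np, cv2
from scipy.spatial.transform import Rotation as Ro
def cal(n):
    c=ctrl.calibration(n); return c["fx"],c["fy"],c["cx"],c["cy"],np.array(c["R"]),np.array(c["t"])
def ray(n,p):
    fx,fy,cx,cy,R,t=cal(n); d=R.T@np.array([(p[0]-cx)/fx,(p[1]-cy)/fy,1]); return -R.T@t,d/np.linalg.norm(d)
def atz(n,p,z):
    o,d=ray(n,p); return o+d*(z-o[2])/d[2]
def tri(ps):
    A=np.zeros((3,3));b=np.zeros(3)
    for n,p in ps:
        o,d=ray(n,p);M=np.eye(3)-np.outer(d,d);A+=M;b+=M@o
    x=np.linalg.solve(A,b); return x,[np.round(np.array(proj(n,x))-p,1) for n,p in ps]
def proj(n,X):
    fx,fy,cx,cy,R,t=cal(n);c=R@np.array(X)+t;return fx*c[0]/c[2]+cx,fy*c[1]/c[2]+cy
def st():
    o=ctrl.get_obs();print("t",round(o["t"],2),"tcp",np.round(o["tool_pos"],4),"rot",np.round(o["tool_rot"],3),"F",np.round(o["contact_force"],1),"op",o["opening"],"grip",o["grip_force"]);return o
E
python3 - <<'E'
from h import *
np.set_printoptions(suppress=True,precision=4)
o=st();print(Ro.from_rotvec(o["tool_rot"]).as_matrix())
for n in("scene","top"):
    cv2.imwrite(f"pics/{n}0.png",ctrl.get_image(n)); c=cal(n);print(n,c[0],c[2],c[3],"cam at",-c[4].T@c[5],c[4][2])
for q in("card","card_grip","socket","socket_mouth","left_lever_tab","right_lever_tab","stand"):
    for n in("scene","top"):
        print(q,n,[(round(d["score"],2),np.round(d["position"],1).tolist()) for d in ctrl.landmark_of(n,q)[:3]])
E
```

```text
t 0.0 tcp [ 0.2704 -0.5628  0.2301] rot [-3.061 -0.697  0.   ] F [ 0.5  0.3 -0.5] op 0.08525496976856738 grip 0.0
[[ 0.9014  0.433  -0.0007]
 [ 0.433  -0.9014  0.002 ]
 [ 0.0002 -0.0021 -1.    ]]
scene 584.8172408144725 330.49179605883086 245.18938953331866 cam at [-0.2054 -0.6953  0.5607] [ 0.7106  0.5243 -0.4693]
top 488.7951285297872 315.6685412597438 242.99875213147627 cam at [ 0.3338 -0.1707  1.0511] [ 0.1637  0.0085 -0.9865]
card scene [(0.77, [484.4, 320.0]), (0.58, [421.9, 349.6])]
card top [(0.97, [435.1, 212.0]), (0.69, [420.5, 275.7])]
card_grip scene [(0.94, [490.2, 274.6]), (0.82, [422.2, 302.3]), (0.7, [323.3, 338.2])]
card_grip top [(0.97, [446.1, 203.3]), (0.69, [428.0, 272.4])]
socket scene [(0.98, [292.4, 285.2])]
socket top [(0.81, [285.3, 251.4]), (0.44, [417.1, 277.7])]
socket_mouth scene [(0.88, [292.0, 250.1])]
socket_mouth top [(0.87, [282.9, 249.9]), (0.52, [220.9, 196.6])]
left_lever_tab scene [(0.61, [236.7, 222.8])]
left_lever_tab top [(0.62, [224.9, 259.8])]
right_lever_tab scene [(0.49, [353.6, 251.4])]
right_lever_tab top [(0.68, [339.8, 231.3])]
stand scene [(0.73, [419.9, 356.2])]
stand top [(0.55, [416.3, 277.5])]
```

View pics/scene0.png

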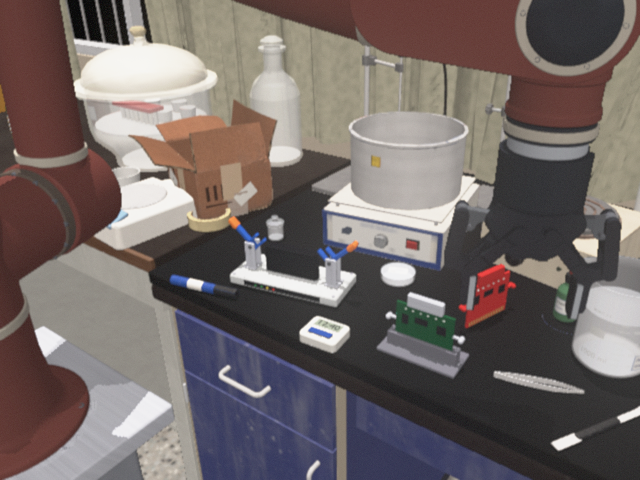

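View pics/top0.png

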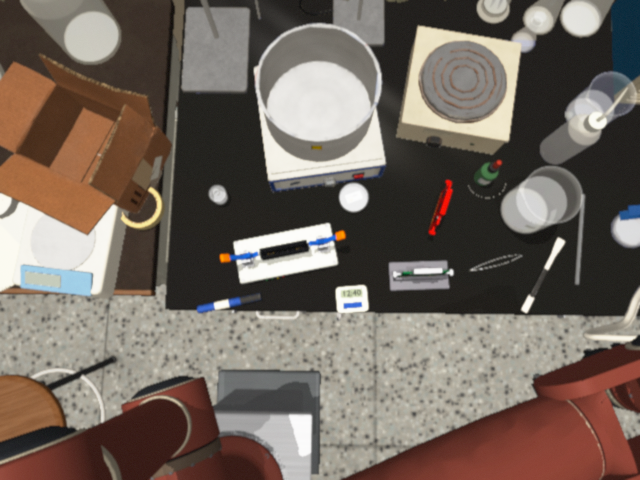

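Two candidates for the card: the green one in the grey stand at scene (425,325) / top (421,272), and the red one standing free at scene (487,295) / top (441,207). The green one in its stand fits the description, and the red one is the look-alike. I'll confirm in a crop and measure.

Run:
```python
from h import *
np.set_printoptions(suppress=True,precision=4)
s=cv2.imread("pics/scene0.png");t=cv2.imread("pics/top0.png")
a=cv2.resize(s[270:390,365:485],None,fx=3.3,fy=3.3,interpolation=3)
b=cv2.resize(t[215:315,370:470],(396,396),interpolation=3)
cv2.imwrite("pics/crop1.png",np.hstack([a,b]))
c=cv2.resize(t[210:300,205:355],None,fx=5.3,fy=5.3,interpolation=3);cv2.imwrite("pics/crop2.png",c)
S={"grip":([422.2,302.3],[428,272.4]),"card":([421.9,349.6],[420.5,275.7]),"mouth":([292,250.1],[282.9,249.9]),"sock":([292.4,285.2],[285.3,251.4]),"ltab":([236.7,222.8],[224.9,259.8]),"rtab":([353.6,251.4],[339.8,231.3])}
for k,(p,q) in S.items():print(k,*tri([("scene",p),("top",q)]))
print("grip z.088",atz("top",[428,272.4],.088),"mouth z.074",atz("top",[282.9,249.9],.074),"sock0",atz("top",[285.3,251.4],0))
```

```text
grip [ 0.4371 -0.3838  0.0925] [array([ 0.3, -0.1]), array([-0.2,  0.1])]
card [ 0.4393 -0.387   0.0074] [array([-0.2,  0. ]), array([ 0.1, -0.1])]
mouth [ 0.4839 -0.0981  0.0686] [array([-1.8,  0.2]), array([ 1.2, -1. ])]
sock [ 0.4896 -0.0948 -0.008 ] [array([ 0.3, -0. ]), array([-0.2,  0.2])]
ltab [0.4591 0.0112 0.1023] [array([-2.8,  0.1]), array([ 1.9, -1.8])]
rtab [ 0.5183 -0.2103  0.0856] [array([ 0.2, -0. ]), array([-0.1,  0.1])]
grip z.088 [ 0.4378 -0.3851  0.088 ] mouth z.074 [ 0.481  -0.0962  0.074 ] sock0 [ 0.4889 -0.0959  0.    ]
```

View pics/crop1.png

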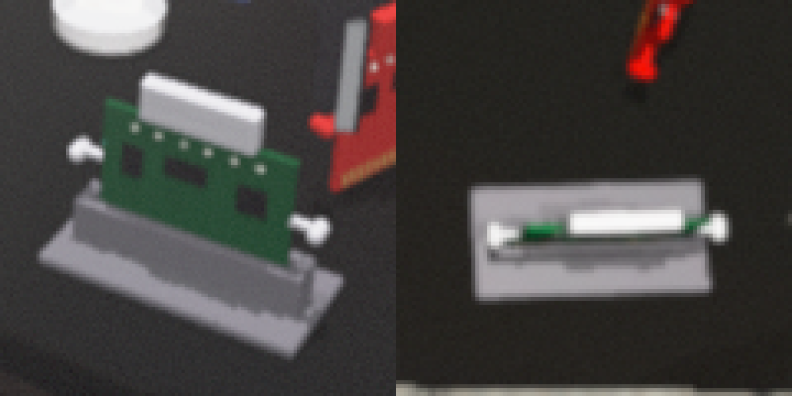

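View pics/crop2.png

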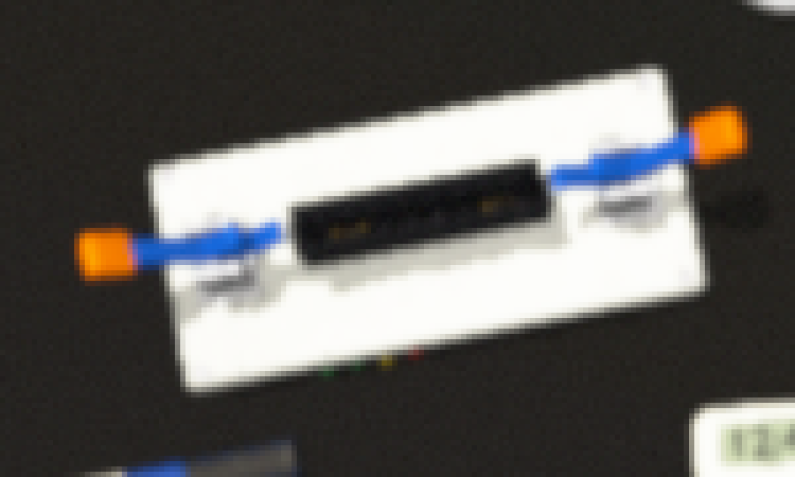

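The crops show the green card with its white rail in the grey stand. The socket's black slot lies between the blue levers, with orange tabs at top (225,258) and (340,235). Next I'll fit exact poses.

```bash
cat > fit.py <<'E'
from h import *
from scipy.optimize import minimize
def hullmask(n,pts,sc=4):
    P=np.array([proj(n,p) for p in pts])*sc+sc/2; m=np.zeros((480*sc,640*sc),np.uint8)
    cv2.fillConvexPoly(m,cv2.convexHull(P.astype(np.float32)).astype(np.int32),1); return m
def box(lx,ly,z0,z1,x,y,a):
    c,s=np.cos(a),np.sin(a)
    return [(x+c*u-s*v,y+s*u+c*v,z) for u in(-lx/2,lx/2) for v in(-ly/2,ly/2) for z in(z0,z1)]
def fit(n,mask,lx,ly,z0,z1,x0):
    m=cv2.resize(mask.astype(np.uint8),None,fx=4,fy=4,interpolation=0)
    k=cv2.findNonZero(m);h=cv2.convexHull(k);m[:]=0;cv2.fillConvexPoly(m,h,1)
    def f(p):
        g=hullmask(n,box(lx,ly,z0,z1,p[0],p[1],p[2]));return 1-(m&g).sum()/(m|g).sum()
    r=minimize(f,x0,method="Nelder-Mead",options=dict(initial_simplex=np.array(x0)+np.vstack([np.zeros(3),np.diag([.008,.008,.06])]),xatol=1e-4,fatol=1e-4))
    return np.round(r.x,4),round(r.fun,3)
def largest(m):
    k,l,s,_=cv2.connectedComponentsWithStats(m.astype(np.uint8));i=1+s[1:,4].argmax();return l==i
E
python3 - <<'E'
from fit import *
np.set_printoptions(suppress=True,precision=4)
def roi(n,c0,c1,r0,r1,f):
    I=cv2.imread(f"pics/{n}0.png").astype(int);m=np.zeros(I.shape[:2],bool);m[r0:r1,c0:c1]=f(I)[r0:r1,c0:c1];return m
white=lambda I:(I.min(2)>150)
print("case top",fit("top",largest(roi("top",220,350,215,295,white)),.092,.212,0.0,.022,[.488,-.096,.18]))
print("case scene",fit("scene",largest(roi("scene",225,360,255,305,white)),.092,.212,0,.022,[.488,-.096,.18]))
blk=lambda I:(I.max(2)<70)
print("black",fit("top",largest(roi("top",255,315,235,265,blk)),.02,.095,.03,.074,[.488,-.096,.18]))
gw=lambda I:(I.min(2)>195)
m=largest(roi("top",400,442,262,282,gw));print("rail px",m.sum(),fit("top",m,.010,.056,.078,.098,[.438,-.385,0.]))
m=largest(roi("scene",400,455,285,320,gw));print("rail scene",m.sum(),fit("scene",m,.010,.056,.078,.098,[.438,-.385,0.]))
# ears
for n,(a,b) in{"top":([395,274.3],[450.8,272.3])}.items():
    A,B=atz(n,a,.048),atz(n,b,.048);print("ears",A,B,(A+B)/2,np.arctan2(-(A-B)[0],(A-B)[1]))
ora=lambda I:(I[...,2]>200)&(I[...,1]>80)&(I[...,0]<80)
for n,rs in{"top":[(215,240,248,270),(330,350,222,245)],"scene":[(225,245,210,235),(342,362,238,260)]}.items():
    for r in rs:
        ys,xs=np.nonzero(roi(n,*r,ora));print(n,len(xs),xs.mean(),ys.mean(),atz(n,[xs.mean(),ys.mean()],.103))
E
```

```text
case top (array([ 0.4845, -0.0967,  0.208 ]), np.float64(0.01))
case scene (array([ 0.4921, -0.0915,  0.228 ]), np.float64(0.098))
black (array([ 0.4834, -0.0983,  0.205 ]), np.float64(0.152))
rail px 143 (array([ 0.442 , -0.3839,  0.0572]), np.float64(0.175))
rail scene 149 (array([ 0.4463, -0.3822, -0.0554]), np.float64(0.69))
ears [ 0.4372 -0.3261  0.048 ] [ 0.4429 -0.4408  0.048 ] [ 0.4401 -0.3835  0.048 ] 0.04969356086928896
top 65 224.1846153846154 257.33846153846156 [0.4603 0.0163 0.103 ]
top 63 340.1904761904762 234.88888888888889 [ 0.508  -0.2106  0.103 ]
scene 49 233.9795918367347 221.83673469387756 [0.4614 0.0132 0.103 ]
scene 17 351.5882352941176 246.41176470588235 [ 0.504  -0.2154  0.103 ]
```

```bash
python3 -m handwheel '[[[12,-4.4,2],[0,0,-0.18]],[[23.05,-8.8,4],[0,0,-0.36]],[[23.05,-8.8,7],[0,0,-0.54]],[[23.05,-8.8,7],[0,0,-0.72]],[[23.05,-8.8,7],[0,0,-0.9]]]' -1 40
python3 -m handwheel '[[[0,0,0],[0,0,-0.14]],[[0,0,0],[0,0,-0.273]],[[0,0,0],[0,0,-0.273]]]'
python3 - <<'E'
from h import *
o=st();R=Ro.from_rotvec(o["tool_rot"]).as_matrix();print(np.round(R,4),o["q"])
print((R.T@(np.array([.440,-.3835,.069])-o["tool_pos"])*100).round(2),"yaw",np.arctan2(R[1,1],R[0,1]))
E
```

```text
t: 1.42
tool_pos: [0.4414, -0.3804, 0.1588]
tool_rot: [-2.441, -1.971, -0.001]
contact_force: [-0.4, -0.1, -0.4]
opening: 0.0855
grip_force: 0.0
t: 1.8
tool_pos: [0.4404, -0.3842, 0.1614]
tool_rot: [2.167, 2.275, -0.0]
contact_force: [0.1, -0.1, 0.8]
opening: 0.0855
grip_force: 0.0
t 1.8 tcp [ 0.4404 -0.3842  0.1614] rot [ 2.167  2.275 -0.   ] F [ 0.1 -0.1  0.8] op 0.08547838353022763 grip 0.0
[[-4.860e-02  9.988e-01  1.000e-04]
 [ 9.988e-01  4.860e-02 -1.000e-04]
 [-1.000e-04  1.000e-04 -1.000e+00]] [-8.44669825e-01  9.73449814e-03  1.77584998e+00 -1.39406949e-05
  1.35586795e+00 -8.93271228e-01]
[ 0.07 -0.03  9.24] yaw 0.048604379655216606
```

```bash
python3 -m handwheel '[[[0.05,0,4],[0,0,0]],[[0.05,0,7.5],[0,0,0]],[[0.05,0,9.2],[0,0,0]],[[0.05,0,9.2],[0,0,0]]]'
python3 -m handwheel '[[[0,0,0],[0,0,0]],[[0,0,0],[0,0,0]],[[0,0,0],[0,0,0]],[[0,0,0],[0,0,0]],[[0,0,0],[0,0,0]]]' 1 40
```

```text
t: 2.3
tool_pos: [0.4396, -0.3831, 0.0681]
tool_rot: [-2.165, -2.273, -0.0]
contact_force: [0.5, 1.0, 0.7]
opening: 0.0854
grip_force: 0.0
t: 2.92
tool_pos: [0.4405, -0.384, 0.0699]
tool_rot: [2.165, 2.276, -0.0]
contact_force: [-0.1, 1.3, 2.5]
opening: 0.0096
grip_force: 40.6
```

```bash
python3 -m handwheel '[[[0,0,-1.5],[0,0,0]],[[0,0,-4],[0,0,0]],[[0,0,-9],[0,0,0]],[[0,0,-14],[0,0,0]],[[0,0,-14],[0,0,0]]]'
python3 - <<'E'
from h import *
np.set_printoptions(suppress=True,precision=4)
o=st();R=Ro.from_rotvec(o["tool_rot"]).as_matrix()
print((R.T@(np.array([.4843,-.0967,.21])-o["tool_pos"])*100).round(2),"yaw",np.arctan2(R[1,1],R[0,1]))
for n in("scene","top"):
    cv2.imwrite(f"pics/{n}1.png",ctrl.get_image(n))
E
```

```text
t: 3.55
tool_pos: [0.4423, -0.3859, 0.2161]
tool_rot: [2.158, 2.268, -0.001]
contact_force: [0.6, -0.0, -1.9]
opening: 0.0096
grip_force: 40.1
t 3.55 tcp [ 0.4423 -0.3859  0.2161] rot [ 2.158  2.268 -0.001] F [ 0.6 -0.  -1.9] op 0.009608922000372336 grip 40.0588059425354
[28.68  5.64  0.4 ] yaw 0.050059153145634354
```

```bash
python3 -m handwheel '[[[4,0.8,0],[0,0,0]],[[10,2,0],[0,0,-0.05]],[[16,3.3,0],[0,0,-0.1]],[[22,4.5,0],[0,0,-0.158]],[[26,5.3,0],[0,0,-0.158]]]'
python3 -m handwheel '[[[2.45,0.52,0],[0,0,0]],[[2.45,0.52,0],[0,0,0]],[[2.45,0.52,0],[0,0,0]]]'
python3 - <<'E'
from h import *
np.set_printoptions(suppress=True,precision=4)
o=st();R=Ro.from_rotvec(o["tool_rot"]).as_matrix()
print((R.T@(np.array([.4843,-.0967,.21])-o["tool_pos"])*100).round(2),"yaw",np.arctan2(R[1,1],R[0,1]))
I={}
for n in("scene","top"):
    I[n]=ctrl.get_image(n);cv2.imwrite(f"pics/{n}2.png",I[n])
    for q in("card","card_grip","socket_mouth"):
        print(q,n,[(round(d["score"],2),np.round(d["position"],1).tolist()) for d in ctrl.landmark_of(n,q)[:3]])
a=cv2.resize(I["scene"][130:310,210:380],None,fx=2.3,fy=2.3,interpolation=3)
b=cv2.resize(I["top"][200:300,200:360],(640*a.shape[0]//400,a.shape[0]),interpolation=3)[:, :400]
cv2.imwrite("pics/crop3.png",np.hstack([a,b]))
E
```

```text
t: 4.28
tool_pos: [0.4787, -0.1184, 0.2064]
tool_rot: [-1.974, -2.438, 0.002]
contact_force: [0.4, 0.8, -1.7]
opening: 0.0096
grip_force: 40.0
t: 4.65
tool_pos: [0.4794, -0.0966, 0.2077]
tool_rot: [-1.977, -2.438, 0.002]
contact_force: [0.1, -0.1, -2.0]
opening: 0.009
grip_force: 40.0
t 4.65 tcp [ 0.4794 -0.0966  0.2077] rot [-1.977 -2.438  0.002] F [ 0.1 -0.1 -2. ] op 0.008997608999703382 grip 40.01529335975647
[-0.11  0.47 -0.23] yaw 0.20786691188547837
card scene [(0.78, [287.1, 211.9]), (0.67, [486.1, 316.2])]
card_grip scene [(0.7, [493.6, 278.1]), (0.68, [281.8, 166.0])]
socket_mouth scene [(0.69, [290.7, 248.4])]
card top [(0.77, [436.7, 211.0])]
card_grip top [(0.69, [351.6, 200.3]), (0.55, [447.3, 204.3])]
socket_mouth top [(0.84, [282.9, 252.8])]
```

View pics/crop3.png

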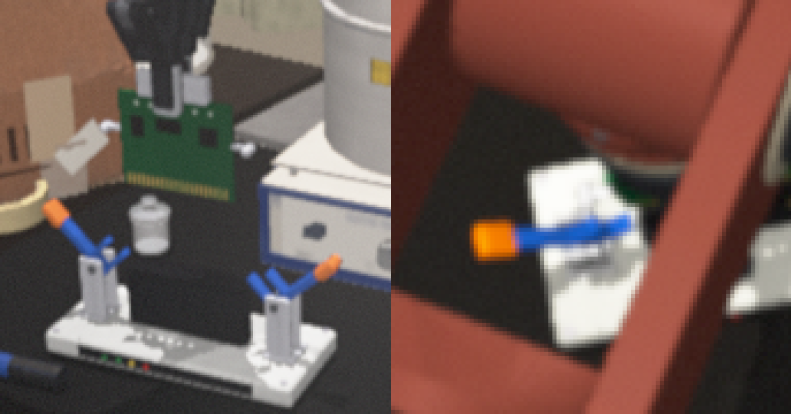

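The card hangs upright in the gripper, centred over the socket in scene (lower edge about (265,210) to (311,217)). I'll overlay the models to check pose and grip offset.

Run:
```python
from fit import *
np.set_printoptions(suppress=True,precision=4)
P=[]
for i in range(6):
    I=ctrl.get_image("scene");P.append(ctrl.get_obs()["tool_pos"])
P=np.array(P);print(P,P.mean(0))
x,y,z=P.mean(0)
k=5;r0,c0=150,222
V=cv2.resize(I[r0:r0+120*1+40,c0:c0+145],None,fx=k,fy=k,interpolation=3)[:600+200]
def line(a,b,col):
    f=lambda p:tuple(int(round(v)) for v in ((np.array(proj("scene",p))-[c0,r0]+.5)*k))
    cv2.line(V,f(a),f(b),col,1)
def rect(lx,ly,z,p,col):
    b=box(lx,ly,z,z,*p);q=[b[0],b[2],b[6],b[4]]
    for i in range(4):line(q[i],q[(i+1)%4],col)
S=(.4845,-.0967,.208)
rect(.092,.212,.022,S,(0,0,255));rect(.092,.212,0,S,(0,0,255))
rect(.007,.095,.074,S,(255,0,255))
C=(x,y,.208);zc=z-.063
for a in(-.046,.046):
    p=lambda zz:(x-np.sin(.208)*a,y+np.cos(.208)*a,zc+zz); line(p(0),p(.074),(0,255,255))
p=lambda a,zz:(x-np.sin(.208)*a,y+np.cos(.208)*a,zc+zz)
line(p(-.046,0),p(.046,0),(0,255,255));line(p(-.046,.074),p(.046,.074),(0,255,255))
V=cv2.resize(V,None,fx=600/V.shape[0],fy=600/V.shape[0],interpolation=2);print(V.shape)
cv2.imwrite("pics/ov1.png",V)
```

```text
[[ 0.4802 -0.0967  0.2093]
 [ 0.4802 -0.0966  0.2093]
 [ 0.4802 -0.0965  0.2093]
 [ 0.4802 -0.0965  0.2094]
 [ 0.4803 -0.0964  0.2094]
 [ 0.4802 -0.0964  0.2094]] [ 0.4802 -0.0965  0.2094]
(600, 544, 3)
```

View pics/ov1.png

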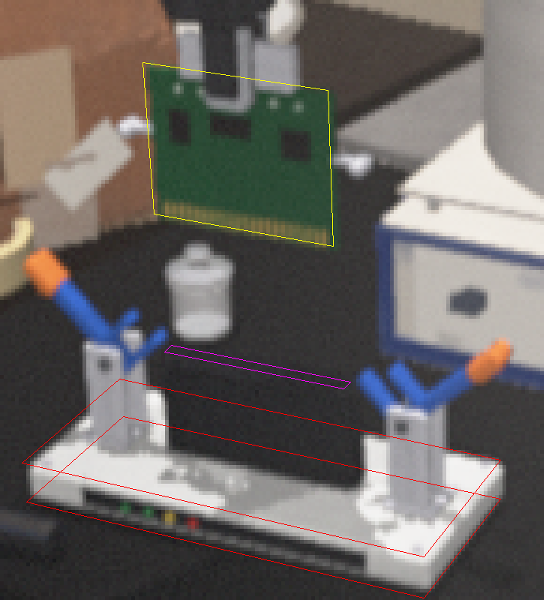

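Case and card outlines are both shifted by the same ~4 px to the right of their models. That is scene camera bias, so the card's position in the gripper and relative to the socket agrees. I'll correct x by +4 mm and go down to just above the mouth.

```bash
python3 -m handwheel '[[[-0.1,0.4,0],[0,0,0]],[[-0.1,0.4,2],[0,0,0]],[[-0.1,0.4,4],[0,0,0]],[[-0.1,0.4,6],[0,0,0]],[[-0.1,0.4,6],[0,0,0]]]'
python3 - <<'E'
from fit import *
np.set_printoptions(suppress=True,precision=4)
for i in range(4): I=ctrl.get_image("scene")
o=st();x,y,z=o["tool_pos"];T=ctrl.get_image("top");cv2.imwrite("pics/top3.png",T)
k=5;r0,c0=195,222
V=cv2.resize(I[r0:r0+115,c0:c0+145],None,fx=k,fy=k,interpolation=3)
def line(a,b,col):
    f=lambda p:tuple(int(round(v)) for v in ((np.array(proj("scene",p))+[1.1,.4]-[c0,r0]+.5)*k))
    cv2.line(V,f(a),f(b),col,1)
def rect(lx,ly,z,p,col):
    b=box(lx,ly,z,z,*p);q=[b[0],b[2],b[6],b[4]]
    for i in range(4):line(q[i],q[(i+1)%4],col)
S=(.4845,-.0967,.208)
rect(.092,.212,.022,S,(0,0,255));rect(.092,.212,0,S,(0,0,255))
rect(.007,.095,.074,S,(255,0,255))
zc=z-.063
p=lambda a,zz:(x-np.sin(.208)*a,y+np.cos(.208)*a,zc+zz)
for a,b in(((-.046,0),(.046,0)),((-.046,0),(-.046,.074)),((.046,0),(.046,.074))):line(p(*a),p(*b),(0,255,255))
cv2.imwrite("pics/ov2.png",V)
E
```

```text
t: 5.98
tool_pos: [0.482, -0.0957, 0.1454]
tool_rot: [-1.975, -2.435, 0.004]
contact_force: [-0.1, -0.3, -2.9]
opening: 0.0094
grip_force: 39.9
t 6.17 tcp [ 0.4848 -0.0967  0.15  ] rot [1.978 2.439 0.001] F [-0.3  1.  -2.2] op 0.009329519238498982 grip 39.95550870895386
```

View pics/ov2.png

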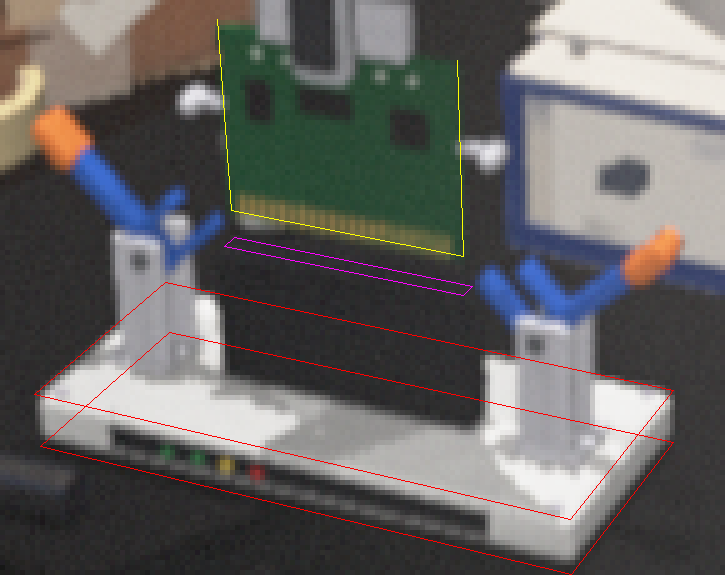

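```bash
python3 -m handwheel '[[[0,0,0.8],[0,0,0]],[[0,0,1.6],[0,0,0]],[[0,0,2],[0,0,0]],[[0,0,2],[0,0,0]]]'; python3 -c "
from h import *
ctrl.get_image('scene');st()"
```

```text
t: 6.72
tool_pos: [0.4839, -0.0964, 0.1286]
tool_rot: [-1.978, -2.439, 0.001]
contact_force: [0.2, -0.3, -2.5]
opening: 0.0094
grip_force: 40.0
t 6.78 tcp [ 0.4842 -0.0964  0.129 ] rot [-1.978 -2.44   0.   ] F [ 0.2 -0.  -2.3] op 0.009374267532704834 grip 39.98029410839081
```

```bash
python3 -m handwheel '[[[0,0,0.5],[0,0,0]],[[0,0,1.0],[0,0,0]],[[0,0,1.4],[0,0,0]],[[0,0,1.4],[0,0,0]]]'; python3 -c "
from h import *
ctrl.get_image('scene');st()"
```

```text
t: 7.28
tool_pos: [0.4841, -0.0964, 0.1148]
tool_rot: [-1.978, -2.439, 0.0]
contact_force: [-0.0, 0.2, -1.1]
opening: 0.0092
grip_force: 40.0
t 7.33 tcp [ 0.4843 -0.0965  0.1151] rot [-1.979 -2.44  -0.   ] F [-0.8  0.4 -2. ] op 0.009353466298914866 grip 39.98598754405975
```

```bash
python3 -m handwheel '[[[0,0,0.3],[0,0,0]],[[0,0,0.6],[0,0,0]],[[0,0,0.6],[0,0,0]],[[0,0,0.6],[0,0,0]]]'; python3 -m handwheel '[[[0,0,0.15],[0,0,0]],[[0,0,0.3],[0,0,0]],[[0,0,0.3],[0,0,0]]]'
```

```text
t: 7.82
tool_pos: [0.4844, -0.0965, 0.1093]
tool_rot: [-1.979, -2.44, -0.0]
contact_force: [0.7, -0.2, -2.5]
opening: 0.0093
grip_force: 40.0
t: 8.2
tool_pos: [0.4848, -0.0973, 0.1074]
tool_rot: [1.977, 2.439, -0.001]
contact_force: [-3.4, -3.6, 4.4]
opening: 0.0095
grip_force: 41.0
```

```bash
python3 -m handwheel '[[[0,0,0],[0,0,0]],[[0,0,0],[0,0,0]],[[0,0,0],[0,0,0]],[[0,0,0],[0,0,0]]]' 0
python3 - <<'E'
from h import *
o=st()
I=ctrl.get_image("scene")
print([(round(d["score"],2),np.round(d["position"],1).tolist()) for d in ctrl.landmark_of("scene","card_grip")[:3]])
cv2.imwrite("pics/rel.png",cv2.resize(I[180:310,222:372],None,fx=4,fy=4,interpolation=3))
E
```

```text
t: 8.7
tool_pos: [0.4843, -0.0964, 0.1061]
tool_rot: [-1.979, -2.44, -0.0]
contact_force: [-0.3, 0.2, 0.2]
opening: 0.0424
grip_force: 0.0
t 8.7 tcp [ 0.4843 -0.0964  0.1061] rot [-1.979 -2.44  -0.   ] F [-0.3  0.2  0.2] op 0.04244962938257564 grip 0.0
[(0.96, [491.3, 275.2]), (0.61, [289.2, 219.7])]
```

View pics/rel.png

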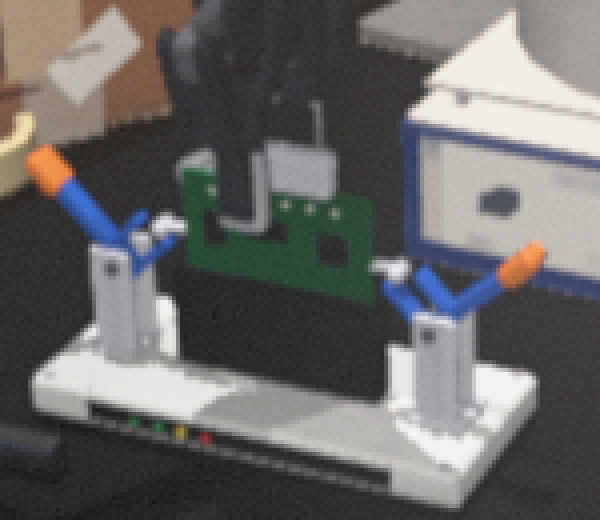

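The card is released on the toes with both ears in the forks. I'm retreating upward and heading to the left lever.

```bash
python3 -m handwheel '[[[0,0,-3],[0,0,0]],[[0,0,-8],[0,0,0]],[[0,0,-8],[0,0,0]]]' 
python3 -m handwheel '[[[5,0,0],[0,0,0]],[[10,0,0],[0,0,0]],[[15,0,0],[0,0,0]],[[15,0,0],[0,0,0]],[[15,0,0],[0,0,0]]]' 1 40
cat >> h.py <<'E'
def loc(F0=(0,0,0)):
    o=ctrl.get_obs();a=.208;d=np.array(o["tool_pos"])-[.4845,-.0967,0];ex=np.array([np.cos(a),np.sin(a),0]);ey=np.array([-np.sin(a),np.cos(a),0])
    F=np.array(o["contact_force"])
    print("t %.2f sx %.1f sy %.1f z %.1f mm  Fx %.1f Fy %.1f Fz %.1f"%(o["t"],d@ex*1e3,d@ey*1e3,d[2]*1e3,F@ex,F@ey,F[2]),"rotz",Ro.from_rotvec(o["tool_rot"]).as_matrix()[:,2].round(3))
E
python3 - <<'E'
from h import *
I=ctrl.get_image("scene");loc()
for q in("left_lever_tab","right_lever_tab","card_grip"):
  print(q,[(round(d["score"],2),np.round(d["position"],1).tolist()) for d in ctrl.landmark_of("scene",q)[:3]])
E
```

```text
t: 9.18
tool_pos: [0.4872, -0.0975, 0.1916]
tool_rot: [1.973, 2.433, 0.005]
contact_force: [0.4, 0.3, 0.6]
opening: 0.0423
grip_force: 0.0
t: 9.8
tool_pos: [0.4532, 0.0501, 0.1857]
tool_rot: [-1.978, -2.44, 0.001]
contact_force: [-0.0, -1.2, 0.6]
opening: -0.0
grip_force: 0.0
t 9.85 sx -0.3 sy 149.6 z 185.8 mm  Fx 0.2 Fy -0.1 Fz -0.3 rotz [-0.001 -0.    -1.   ]
left_lever_tab [(0.66, [203.4, 288.8])]
right_lever_tab [(0.79, [353.3, 249.6])]
card_grip [(0.92, [287.9, 218.5]), (0.71, [492.6, 277.9])]
```

```bash
python3 -m handwheel '[[[0,0,4],[0,0,0]],[[0,0,8.4],[0,0,0]],[[0,0,8.4],[0,0,0]],[[-0.8,0,8.4],[0,0,0]],[[-1.2,0,8.4],[0,0,0]]]'; python3 -c "
from h import *
loc()"
python3 -m handwheel '[[[-0.3,0,0],[0,0,0]],[[-0.6,0,0],[0,0,0]],[[-0.9,0,0],[0,0,0]],[[-1.2,0,0],[0,0,0]],[[-1.2,0,0],[0,0,0]]]'; python3 -c "
from h import *
loc()"
```

```text
t: 10.62
tool_pos: [0.4578, 0.0376, 0.1049]
tool_rot: [1.977, 2.436, 0.004]
contact_force: [-0.4, -0.3, -0.2]
opening: 0.0
grip_force: 0.0
t 10.62 sx 1.6 sy 137.0 z 104.9 mm  Fx -0.5 Fy -0.2 Fz -0.2 rotz [ 0.004 -0.    -1.   ]
t: 11.25
tool_pos: [0.4586, 0.0276, 0.103]
tool_rot: [-1.978, -2.439, -0.003]
contact_force: [-0.4, 5.2, 3.0]
opening: 0.0001
grip_force: 2.5
t 11.25 sx 0.3 sy 127.0 z 103.0 mm  Fx 0.7 Fy 5.2 Fz 3.0 rotz [ 0.001  0.002 -1.   ]
```

```bash
python3 -m handwheel '[[[-0.2,0,0],[0,0,0]],[[-0.3,0,0],[0,0,0]],[[-0.3,0,0],[0,0,0]]]'
cat >> h.py <<'E'
def tabs():
    I=ctrl.get_image("scene").astype(int);m=((I[...,2]>190)&(I[...,1]>70)&(I[...,1]<190)&(I[...,0]<90)).astype(np.uint8)
    k,l,s,c=cv2.connectedComponentsWithStats(m)
    S=np.array([.4845,-.0967]);ey=np.array([-np.sin(.208),np.cos(.208)])
    pr=lambda sg,th:np.array(proj("scene",[*(S+ey*sg*(.078+.052*np.sin(th))),.0665+.052*np.cos(th)]))+[1.1,.4]
    for i in range(1,k):
        if s[i,4]>8 and 215<c[i][0]<370 and 190<c[i][1]<270:
            for sg in(1,-1):
                g=np.linspace(-.5,1,301);e=[np.linalg.norm(pr(sg,t)-c[i]) for t in g];j=int(np.argmin(e))
                if e[j]<12:print("tab","LR"[sg<0],"px",c[i].round(1),"n",s[i,4],"theta~%.2f err %.1f"%(g[j],e[j]))
    cv2.imwrite("pics/cur.png",I)
E
python3 -c "
from h import *
tabs();loc()"
```

```text
t: 11.62
tool_pos: [0.459, 0.0241, 0.1026]
tool_rot: [-1.979, -2.44, -0.001]
contact_force: [-0.7, 4.7, 2.5]
opening: -0.0002
grip_force: 2.3
tab L px [236.8 220.3] n 18 theta~0.63 err 0.5
tab R px [352.  245.7] n 41 theta~0.83 err 0.1
t 11.68 sx 0.1 sy 123.4 z 102.5 mm  Fx 0.6 Fy 4.2 Fz 1.7 rotz [ 0.     0.001 -1.   ][ WARN:0@2.303] global loadsave.cpp:1063 imwrite_ Unsupported depth image for selected encoder is fallbacked to CV_8U.
```

```bash
python3 -m handwheel '[[[1.5,0,-1],[0,0,0]],[[1.5,0,-6],[0,0,0]],[[0,0,-8.5],[0,0,0]],[[-6,0,-8.5],[0,0,0]],[[-12,0,-8.5],[0,0,0]]]' >/dev/null
python3 -m handwheel '[[[-6,0,0],[0,0,0]],[[-12,0,0],[0,0,0]],[[-15.3,0,0],[0,0,0]],[[-15.3,0,0],[0,0,0]],[[-15.3,0,0],[0,0,0]]]'>/dev/null; python3 -c "
from h import *
loc();tabs();loc()"
```

```text
t 12.93 sx -0.1 sy -149.0 z 187.4 mm  Fx -0.3 Fy -0.1 Fz -0.0 rotz [-0.001 -0.    -1.   ]
tab L px [238.  218.7] n 66 theta~0.54 err 0.3
tab R px [352.1 245.4] n 40 theta~0.83 err 0.4
t 12.97 sx -0.0 sy -148.7 z 187.4 mm  Fx -0.1 Fy 0.2 Fz -0.5 rotz [-0. -0. -1.][ WARN:0@2.478] global loadsave.cpp:1063 imwrite_ Unsupported depth image for selected encoder is fallbacked to CV_8U.
```

```bash
python3 -m handwheel '[[[0,0,4],[0,0,0]],[[0,0,8.5],[0,0,0]],[[0,0,8.5],[0,0,0]],[[0.8,0,8.5],[0,0,0]],[[1.3,0,8.5],[0,0,0]]]'>/dev/null
python3 -m handwheel '[[[0.4,0,0],[0,0,0]],[[0.8,0,0],[0,0,0]],[[1.2,0,0],[0,0,0]],[[1.6,0,0],[0,0,0]],[[1.6,0,0],[0,0,0]]]'>/dev/null; python3 -c "
from h import *
loc();tabs()" 2>/dev/null
python3 -m handwheel '[[[0.3,0,0],[0,0,0]],[[0.6,0,0],[0,0,0]],[[0.6,0,0],[0,0,0]]]'>/dev/null; python3 -c "
from h import *
loc();tabs();loc()" 2>/dev/null
```

```text
t 14.22 sx 2.0 sy -129.7 z 111.0 mm  Fx -7.8 Fy -15.9 Fz 15.6 rotz [ 0.01 -0.02 -1.  ]
tab L px [238.  218.8] n 66 theta~0.54 err 0.2
tab R px [347.9 243.4] n 17 theta~0.69 err 1.3
t 14.65 sx 2.3 sy -126.3 z 113.6 mm  Fx -11.9 Fy -19.9 Fz 22.5 rotz [ 0.012 -0.025 -1.   ]
tab L px [238.  218.8] n 64 theta~0.54 err 0.1
t 14.70 sx 2.4 sy -126.2 z 113.6 mm  Fx -11.6 Fy -20.4 Fz 22.9 rotz [ 0.012 -0.025 -1.   ]
```

```bash
python3 -c "
from h import *
I=cv2.imread('pics/cur.png');cv2.imwrite('pics/jam.png',cv2.resize(I[120:300,215:415],None,fx=3.3,fy=3.3,interpolation=3))
o=ctrl.get_obs();print(o['q'],o['effort'],o['wrist_torque'])"
```

```text
[-0.53053809 -0.01756805  1.88779146 -0.01583103  1.24816721 -0.73390055] [ 12.91148543 -20.28447747 -18.7689811    5.97568408   1.22876845
   0.13719062] [-3.66265704  1.26850797  0.03679138]
```

View pics/jam.png

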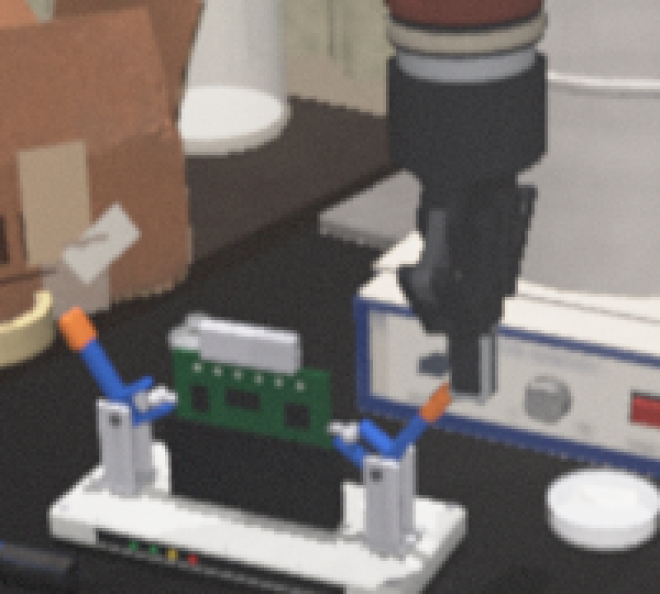

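The jam picture shows the fingertip resting on the end face of the right tab (it came in too high) with the card unharmed. I'll back out, go lower and push on the outer corner.

```bash
python3 -m handwheel '[[[-1.5,0,0],[0,0,0]],[[-3.5,0,0],[0,0,0]],[[-3.5,0,0],[0,0,0]],[[-3.5,0,0.8],[0,0,0]],[[-3.5,0,0.8],[0,0,0]]]'>/dev/null; python3 -c "
from h import *
loc();tabs();loc()" 2>/dev/null
```

```text
t 15.32 sx -0.9 sy -148.3 z 92.3 mm  Fx 1.2 Fy 0.7 Fz -0.1 rotz [-0.003  0.002 -1.   ]
tab L px [238.1 218.8] n 64 theta~0.54 err 0.1
tab R px [347.6 240.6] n 33 theta~0.62 err 0.5
t 15.38 sx -0.7 sy -148.6 z 92.9 mm  Fx 0.3 Fy -0.6 Fz 0.7 rotz [-0.002  0.002 -1.   ]
```

```bash
python3 -m handwheel '[[[1.0,0,0],[0,0,0]],[[1.8,0,0],[0,0,0]],[[2.1,0,0],[0,0,0]],[[2.4,0,0],[0,0,0]],[[2.4,0,0],[0,0,0]]]'>/dev/null; python3 -c "
from h import *
loc()" 2>/dev/null
python3 -m handwheel '[[[0.3,0,0],[0,0,0]],[[0.6,0,0],[0,0,0]],[[0.9,0,0],[0,0,0]],[[1.1,0,0],[0,0,0]],[[1.1,0,0],[0,0,0]]]'>/dev/null; python3 -c "
from h import *
loc();tabs();loc()" 2>/dev/null
```

```text
t 16.00 sx 0.3 sy -126.4 z 95.1 mm  Fx -1.1 Fy -2.8 Fz 2.0 rotz [ 0.001 -0.001 -1.   ]
t 16.62 sx -0.2 sy -114.2 z 94.0 mm  Fx 1.6 Fy -1.5 Fz 1.0 rotz [-0.001  0.001 -1.   ]
tab L px [238.  218.8] n 64 theta~0.54 err 0.1
t 16.68 sx -0.3 sy -114.2 z 94.0 mm  Fx 0.2 Fy -1.6 Fz 0.9 rotz [-0.001  0.001 -1.   ]
```

```bash
python3 -m handwheel '[[[-1.5,0,-1],[0,0,0]],[[-1.5,0,-6],[0,0,0]],[[0,0,-8.8],[0,0,0]],[[6,0,-8.8],[0,0,0]],[[12,0,-8.8],[0,0,0]]]' >/dev/null
python3 -m handwheel '[[[6,0,0],[0,0,0]],[[12,0,0],[0,0,0]],[[13.5,0,0],[0,0,0]],[[13.5,0,4],[0,0,0]],[[13.5,0,8],[0,0,0]]]'>/dev/null
python3 -m handwheel '[[[0,0,0],[0,0,0]],[[0,0,0],[0,0,0]]]'>/dev/null; python3 -c "
from h import *
loc();tabs();loc()" 2>/dev/null
```

```text
t 18.18 sx 0.9 sy 139.3 z 103.8 mm  Fx -0.5 Fy -0.5 Fz 0.6 rotz [ 0.002 -0.    -1.   ]
tab L px [236.4 219.5] n 27 theta~0.62 err 0.3
tab R px [340.8 235.4] n 35 theta~0.34 err 0.9
t 18.23 sx 1.4 sy 139.3 z 104.5 mm  Fx 0.9 Fy -1.1 Fz 0.8 rotz [ 0.003 -0.    -1.   ]
```

```bash
python3 -m handwheel '[[[-1.0,0,0],[0,0,0]],[[-1.6,0,0],[0,0,0]],[[-1.9,0,0],[0,0,0]],[[-2.2,0,0],[0,0,0]],[[-2.2,0,0],[0,0,0]]]'>/dev/null; python3 -c "
from h import *
loc()" 2>/dev/null
python3 -m handwheel '[[[-0.3,0,0],[0,0,0]],[[-0.6,0,0],[0,0,0]],[[-0.9,0,0],[0,0,0]],[[-1.1,0,0],[0,0,0]],[[-1.1,0,0],[0,0,0]]]'>/dev/null; python3 -c "
from h import *
loc();tabs();loc()" 2>/dev/null
```

```text
t 18.85 sx -0.1 sy 118.1 z 102.4 mm  Fx 1.1 Fy 2.6 Fz 1.0 rotz [ 0. -0. -1.]
t 19.48 sx -0.2 sy 106.9 z 102.3 mm  Fx 0.0 Fy 1.7 Fz 0.7 rotz [ 0.    -0.001 -1.   ]
tab L px [243.4 218.5] n 16 theta~0.31 err 1.1
tab R px [340.7 235.5] n 35 theta~0.34 err 0.8
t 19.52 sx -0.1 sy 106.9 z 102.3 mm  Fx 0.4 Fy 2.3 Fz 0.7 rotz [ 0.    -0.001 -1.   ]
```

```bash
python3 -m handwheel '[[[-0.2,0,0],[0,0,0]],[[-0.3,0,0],[0,0,0]],[[-0.3,0,0],[0,0,0]]]'>/dev/null; python3 -c "
from h import *
loc()" 2>/dev/null
python3 -m handwheel '[[[1.5,0,-1],[0,0,0]],[[1.5,0,-6],[0,0,0]],[[0,0,-8.0],[0,0,0]],[[-6,0,-8],[0,0,0]],[[-12,0,-8],[0,0,0]]]' >/dev/null
python3 -m handwheel '[[[-6,0,0],[0,0,0]],[[-11.5,0,0],[0,0,0]],[[-11.5,0,0],[0,0,0]],[[-11.5,0,4],[0,0,0]],[[-11.5,0,7.5],[0,0,0]]]'>/dev/null
python3 -m handwheel '[[[0,0,0],[0,0,0]],[[0,0,0],[0,0,0]]]'>/dev/null; python3 -c "
from h import *
loc();tabs();loc()" 2>/dev/null
```

```text
t 19.90 sx -0.1 sy 104.4 z 102.4 mm  Fx -1.4 Fy 4.7 Fz 1.8 rotz [-0.     0.001 -1.   ]
t 21.40 sx 0.4 sy -131.0 z 108.7 mm  Fx 0.4 Fy -0.6 Fz 0.7 rotz [ 0.001 -0.001 -1.   ]
tab L px [244.5 216.6] n 37 theta~0.25 err 0.6
tab R px [340.8 235.2] n 36 theta~0.34 err 1.1
t 21.45 sx 0.9 sy -131.4 z 109.4 mm  Fx 1.3 Fy 0.0 Fz 0.9 rotz [ 0.003 -0.002 -1.   ]
```

```bash
python3 -m handwheel '[[[0.8,0,0],[0,0,0]],[[1.4,0,0],[0,0,0]],[[1.7,0,0],[0,0,0]],[[2.0,0,0],[0,0,0]],[[2.0,0,0],[0,0,0]]]'>/dev/null; python3 -c "
from h import *
loc()" 2>/dev/null
python3 -m handwheel '[[[0.2,0,0],[0,0,0]],[[0.4,0,0],[0,0,0]],[[0.6,0,0],[0,0,0]],[[0.6,0,0],[0,0,0]]]'>/dev/null; python3 -c "
from h import *
loc()" 2>/dev/null
python3 -m handwheel '[[[0.2,0,0],[0,0,0]],[[0.4,0,0],[0,0,0]],[[0.4,0,0],[0,0,0]]]'>/dev/null; python3 -c "
from h import *
loc();tabs()" 2>/dev/null
```

```text
t 22.07 sx 0.2 sy -111.3 z 107.9 mm  Fx 0.5 Fy -2.8 Fz 0.3 rotz [ 0.001 -0.001 -1.   ]
t 22.57 sx -0.0 sy -105.6 z 107.8 mm  Fx -0.5 Fy -5.2 Fz 2.4 rotz [ 0.001 -0.002 -1.   ]
t 22.95 sx 0.1 sy -101.7 z 108.0 mm  Fx -0.0 Fy -5.3 Fz 2.8 rotz [ 0.001 -0.002 -1.   ]
tab L px [244.6 216.5] n 40 theta~0.25 err 0.8
tab R px [333.5 234.2] n 12 theta~0.10 err 0.8
```

```bash
python3 -m handwheel '[[[0.2,0,0],[0,0,0]],[[0.4,0,0],[0,0,0]],[[0.4,0,0],[0,0,0]]]'>/dev/null; python3 -c "
from h import *
loc()" 2>/dev/null
python3 -m handwheel '[[[1.5,0,0],[0,0,0]]]' 2>&1 | head -0
```

```text
t 23.38 sx 0.2 sy -97.6 z 108.0 mm  Fx 0.6 Fy -6.9 Fz 2.1 rotz [ 0.001 -0.002 -1.   ]
```

I left a stray row in that call: 1.5 cm inward, which I did not mean to send. I'm checking the state straight away.

```bash
python3 -c "
from h import *
loc();print(ctrl.get_obs()['t'])" 2>/dev/null
```

```text
t 23.50 sx 0.2 sy -83.9 z 108.2 mm  Fx 0.6 Fy -8.4 Fz -1.3 rotz [ 0.002 -0.004 -1.   ]
23.5
```

The lever went to about -0.15 rad at 8.4 N, below the overload limit. I'm backing off now and levelling from the left.

```bash
python3 -m handwheel '[[[-1.5,0,0],[0,0,0]],[[-3,0,-2],[0,0,0]],[[-3,0,-7.5],[0,0,0]],[[-3,0,-7.5],[0,0,0]]]' >/dev/null
python3 - <<'E' 2>/dev/null
from h import *
loc();tabs()
I=cv2.imread("pics/cur.png");cv2.imwrite('pics/after.png',cv2.resize(I[190:310,225:365],None,fx=5,fy=5,interpolation=3))
E
```

```text
t 24.00 sx 2.5 sy -115.1 z 189.4 mm  Fx -0.2 Fy -0.9 Fz -0.1 rotz [ 0.01  -0.005 -1.   ]
tab L px [244.6 216.6] n 39 theta~0.24 err 0.7
tab R px [323.7 231.8] n 63 theta~-0.25 err 0.5
```

View pics/after.png

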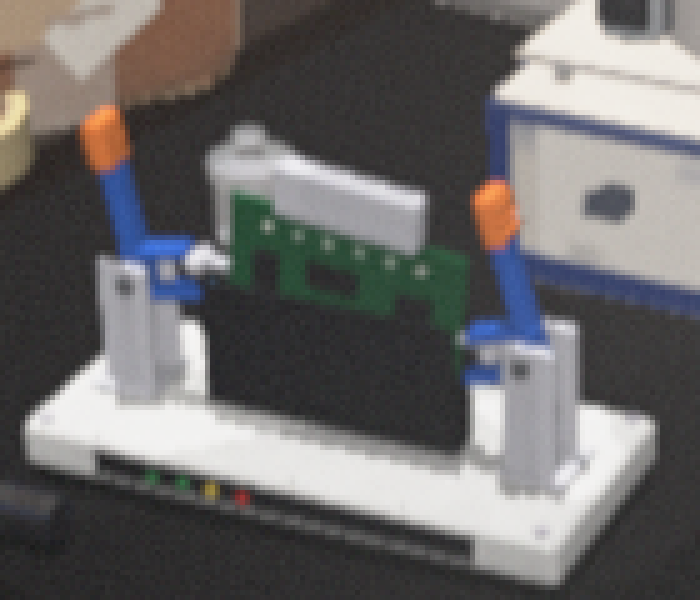

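Both ears are still inside their forks: left at (207,258), right at (485,355). The right lever is at about -0.2 and the left at about +0.2, so I'll bring the left in gently now.

```bash
python3 -m handwheel '[[[6,0,0],[0,0,0]],[[12,0,0],[0,0,0]],[[18,0,0],[0,0,0]],[[23.5,0,0],[0,0,0]],[[23.5,0,0],[0,0,0]]]' >/dev/null
python3 -m handwheel '[[[0,0,4],[0,0,0]],[[0,0,7.7],[0,0,0]],[[0,0,7.7],[0,0,0]],[[0,0,7.7],[0,0,0]]]'>/dev/null; python3 -c "
from h import *
loc();tabs();loc()" 2>/dev/null
```

```text
t 25.18 sx 0.5 sy 122.2 z 106.4 mm  Fx 0.4 Fy -0.4 Fz -0.1 rotz [ 0.001 -0.    -1.   ]
tab L px [243.9 217.6] n 22 theta~0.28 err 0.3
tab R px [323.8 231.8] n 64 theta~-0.25 err 0.5
t 25.23 sx 1.1 sy 122.2 z 107.1 mm  Fx 0.6 Fy 0.7 Fz 1.2 rotz [ 0.003 -0.    -1.   ]
```

```bash
python3 -m handwheel '[[[-0.8,0,0],[0,0,0]],[[-1.4,0,0],[0,0,0]],[[-1.7,0,0],[0,0,0]],[[-1.9,0,0],[0,0,0]],[[-1.9,0,0],[0,0,0]]]'>/dev/null; python3 -c "
from h import *
loc()" 2>/dev/null
python3 -m handwheel '[[[-0.2,0,0],[0,0,0]],[[-0.3,0,0],[0,0,0]],[[-0.3,0,0],[0,0,0]]]'>/dev/null; python3 -c "
from h import *
loc()" 2>/dev/null
```

```text
t 25.85 sx -0.0 sy 104.5 z 105.4 mm  Fx -0.5 Fy 2.6 Fz 1.6 rotz [ 0.     0.001 -1.   ]
t 26.23 sx -0.0 sy 102.5 z 105.5 mm  Fx -0.2 Fy 6.1 Fz 3.6 rotz [-0.     0.003 -1.   ]
```

```bash
python3 -m handwheel '[[[-0.15,0,0],[0,0,0]],[[-0.3,0,0],[0,0,0]],[[-0.3,0,0],[0,0,0]]]'>/dev/null; python3 -c "
from h import *
loc()" 2>/dev/null
python3 -m handwheel '[[[-0.15,0,0],[0,0,0]],[[-0.3,0,0],[0,0,0]],[[-0.3,0,0],[0,0,0]]]'>/dev/null; python3 -c "
from h import *
loc();tabs()" 2>/dev/null
```

```text
t 26.60 sx 0.0 sy 100.3 z 105.6 mm  Fx -1.2 Fy 9.7 Fz 4.5 rotz [-0.001  0.005 -1.   ]
t 26.98 sx 0.1 sy 97.9 z 105.7 mm  Fx -0.5 Fy 12.2 Fz 5.2 rotz [-0.001  0.006 -1.   ]
tab L px [246.9 218.4] n 14 theta~0.16 err 1.2
tab R px [323.7 231.8] n 62 theta~-0.25 err 0.4
```

```bash
cat >> h.py <<'E'
def pz(px,u0,free="z"):
    # given pixel of a card point at socket (x=0,u0,z): solve u and z in plane x=0
    o,d=ray("scene",np.array(px)-[1.1,.4]);n=np.array([np.cos(.208),np.sin(.208),0]);S=np.array([.4845,-.0967,0])
    X=o+d*((S-o)@n)/(d@n);return (X-S)@np.array([-np.sin(.208),np.cos(.208),0])*1e3,X[2]*1e3
def green(save=None):
    I=ctrl.get_image("scene").astype(int)
    m=((I[...,1]>I[...,2]+18)&(I[...,1]>I[...,0]+8));m[:205]=0;m[275:]=0;m[:,:255]=0;m[:,330:]=0
    m=cv2.connectedComponentsWithStats(m.astype(np.uint8));l=m[1];i=1+m[2][1:,4].argmax();ys,xs=np.nonzero(l==i)
    # top edge per column
    cols=np.unique(xs);top=np.array([ys[xs==c].min() for c in cols]);
    print("green",len(xs),"cols",cols.min(),cols.max(),"TL",pz([cols.min(),top[:3].mean()-.5],0),"TR",pz([cols.max(),top[-3:].mean()-.5],0))
    return l==i,cols,top
E
python3 - <<'E' 2>/dev/null
from h import *
np.set_printoptions(suppress=True,precision=1)
for n,a,b in(("rel",[267,221.2],[315.25,229.2]),("after",[271.4,228.4],[318.6,241.6])):print(n,pz(a,0),pz(b,0))
m,c,t=green();print(list(zip(c,t)))
loc()
# ears in the current picture
I=cv2.imread("pics/cur.png")
g=cv2.cvtColor(I,6);print(g[236:250,258:276])
E
```

```text
rel (np.float64(44.8199819242627), np.float64(117.48765423216412)) (np.float64(-49.246762129268035), np.float64(119.63725561003935))
after (np.float64(36.875199166431564), np.float64(104.86999485288867)) (np.float64(-54.92604312346972), np.float64(97.01737678144035))
green 508 cols 271 318 TL (np.float64(37.75433316702707), np.float64(103.85084274507511)) TR (np.float64(-53.824415031380425), np.float64(98.27768268821768))
[(np.int64(271), np.int64(230)), (np.int64(272), np.int64(229)), (np.int64(273), np.int64(229)), (np.int64(274), np.int64(230)), (np.int64(275), np.int64(230)), (np.int64(276), np.int64(230)), (np.int64(277), np.int64(230)), (np.int64(278), np.int64(230)), (np.int64(279), np.int64(234)), (np.int64(280), np.int64(234)), (np.int64(281), np.int64(235)), (np.int64(282), np.int64(235)), (np.int64(283), np.int64(235)), (np.int64(284), np.int64(236)), (np.int64(285), np.int64(236)), (np.int64(286), np.int64(236)), (np.int64(287), np.int64(236)), (np.int64(288), np.int64(237)), (np.int64(289), np.int64(237)), (np.int64(290), np.int64(237)), (np.int64(291), np.int64(240)), (
[... 1290 characters left out ...]
 61  61  60  65  60  56]
 [ 90  83  79  80  97 122 137 145 156 158 131  97  72  61  63  64  62  53]
 [111  97  80  82 119 150 160 152 154 171 176 165 128  82  60  62  62  54]
 [141 124  82  88 140 166 166 152 144 160 185 194 161  98  64  64  61  54]
 [162 143  91  84 138 158 155 133 112 120 147 153 134  88  62  63  63  50]
 [150 142  95  64  98 127 124  96  67  68  78  87  87  71  60  64  62  55]
 [115 113  84  58  67  81  75  51  42  40  41  50  58  60  60  59  60  56]
 [ 84  84  75  67  69  70  57  45  36  40  43  45  45  51  51  58  54  49]
 [ 80  75  75  76  74  75  69  57  40  42  39  43  40  40  41  45  49  44]
 [ 92  85  83  79  83  80  76  52  41  41  40  37  45  45  43  41  42  40]]
```

```bash
python3 - <<'E' 2>/dev/null
from h import *
np.set_printoptions(suppress=True,precision=1)
for n,p in(("rel L",[264.5,236.2]),("rel R",[320.7,247]),("after L",[266.4,241.6]),("after R",[322,260])):print(n,np.round(pz(p,0),1))
I=cv2.imread("pics/cur.png").astype(int)
# white-ish small blobs near ears now
w=((I.min(2)>115)&(I.max(2)-I.min(2)<45)).astype(np.uint8);w[:225]=0;w[275:]=0
for c0,c1 in((255,273),(312,332)):
    v=w*0;v[:,c0:c1]=w[:,c0:c1];k,l,s,c=cv2.connectedComponentsWithStats(v)
    for i in range(1,k):
        if s[i,4]>5:print(s[i],c[i],np.round(pz(c[i],0),1))
b=((I[...,0]>I[...,2]+60)).astype(np.uint8)
for r in range(225,265):print(r,"".join("W" if w[r,c] else "b" if b[r,c] else "." for c in range(240,335)))
E
```

```text
rel L [52.3 86.4]
rel R [-58.7  87.3]
after L [49.2 76.1]
after R [-60.5  62.1]
[267 225   6  14  41] [269.6 230. ] [ 40.7 101. ]
[262 240   9   6  36] [265.9 242.5] [50.4 74. ]
[257 243   3   3   9] [258. 244.] [67.3 67.6]
[255 251  18  24 272] [260.7 264.3] [65.1 25.7]
[327 225   5  16  56] [329.6 231.5] [-76.1 120.4]
[319 258  13  17 169] [325.6 267.1] [-67.2  49.4]
225 ........bbbbb..............WWWWWWWWWWWWWWWWWWWWWWWWWWWWWWW.............................WWWWWWWW
226 .......bbbbbb...............WWWWWWWWWWWWWWWWWWWWWWWWWWWWWWWWWW.........................WWWWWWWW
227 ........bbbbb...............WWWWWWWWWWWWWWWWWWWWWWWWWWWWWWWWWWWWWW.....................WWWWWWWW
228 ........bbbbb...............WWWWWWWWWWWWWWWWWWWWWWWWWWWWWWWWWWWWWWWWW...................WWWWWWW
229 ........bbbbbb...............WW...WWWWWWWWWWWWWWWWWWWWWWWWWWWWWWWWWWWW..................WWWWWWW
230 ........bbbbbb...............WW.......WWWWWWWWWWWWWWWWWWWWWWWWWWWWWWWW..................WWWWWWW
231 ........bbbbbb...............W.........WWWWWWWWWWWWWWWWWWWWWWWWWWWWWWW...................WWWWWW
232 ........bbbbbb..........
[... 2571 characters left out ...]

258 ......WWWWWWWWWWWWWWWWWWW....................................................W.bb....WWWW..bbb.
259 ......WWWWWWWWWWWWWWWWWWWW.......................................................WWWWWWWWWWWWWW
260 .....WWWWWWWWWWWWWWWWWWWWW.......................................................WWWWWWWWWWWWWW
261 ....WWWWWWWWWWWWWWWWWWWWWW.......................................................WWWWWWWWWWWWWW
262 ...WWWWWWWWWWWWWWWWWWWWWWW........................................................WW.WWWWWWWWWW
263 ..WWWWWWWWWWWWWWWWWWWWWWWW......................................................bb...WW...WWWWW
264 .WWWWWWWWWWWWWWWWWWWWWWWWW....................................................bbbbbbbWW....WWWW
```

The fit shows the left ear about 3 mm above its fork: it rode up when the right side went ahead, so the 12 N is the hook butting against the ear. I'll release the left lever and swing the right one back out from the inside to level the card. Then I'll re-open the left lever to recapture the ear.

```bash
python3 -m handwheel '[[[0.6,0,0],[0,0,0]],[[1.5,0,-4],[0,0,0]],[[0,0,-8.2],[0,0,0]],[[-6,0,-8.2],[0,0,0]],[[-12,0,-8.2],[0,0,0]]]' >/dev/null
python3 -m handwheel '[[[-2,0,0],[0,0,0]],[[-2,0,0],[0,0,0]],[[-2,0,0],[0,0,0]]]'>/dev/null; python3 -c "
from h import *
loc();tabs();green();loc()" 2>/dev/null
```

```text
t 28.07 sx -0.2 sy -43.7 z 186.8 mm  Fx -0.2 Fy 0.5 Fz 0.8 rotz [-0.001  0.001 -1.   ]
tab L px [246.1 216.1] n 35 theta~0.19 err 1.0
tab R px [322.7 233.5] n 15 theta~-0.29 err 1.1
green 497 cols 271 318 TL (np.float64(37.706818364134946), np.float64(104.51600020048069)) TR (np.float64(-53.80667228043933), np.float64(97.63031977101039))
t 28.18 sx -0.1 sy -43.5 z 187.1 mm  Fx 0.7 Fy 0.3 Fz -1.3 rotz [-0.  0. -1.]
```

```bash
python3 -m handwheel '[[[-0.1,0,3],[0,0,0]],[[-0.1,0,5.5],[0,0,0]],[[-0.1,0,6.8],[0,0,0]],[[-0.1,0,6.8],[0,0,0]]]'>/dev/null; python3 -c "
from h import *
loc()" 2>/dev/null
python3 -m handwheel '[[[-0.6,0,0],[0,0,0]],[[-1.0,0,0],[0,0,0]],[[-1.4,0,0],[0,0,0]],[[-1.4,0,0],[0,0,0]]]'>/dev/null; python3 -c "
from h import *
loc();tabs();green()" 2>/dev/null
```

```text
t 28.68 sx -0.5 sy -44.8 z 118.5 mm  Fx -0.3 Fy -0.8 Fz 0.6 rotz [-0.002  0.001 -1.   ]
t 29.18 sx 0.2 sy -60.5 z 119.8 mm  Fx 0.3 Fy 1.0 Fz 0.1 rotz [ 0.001 -0.001 -1.   ]
tab L px [245.8 216.3] n 38 theta~0.20 err 0.9
tab R px [328.5 233.3] n 15 theta~-0.08 err 0.9
green 494 cols 270 317 TL (np.float64(40.236542992049614), np.float64(97.45094431801304)) TR (np.float64(-51.91905332887333), np.float64(97.89667595805123))
```

```bash
python3 - <<'E' 2>/dev/null
from h import *
np.set_printoptions(suppress=True,precision=1)
loc();I=ctrl.get_image("scene").astype(int)
w=((I.min(2)>115)&(I.max(2)-I.min(2)<45));b=((I[...,0]>I[...,2]+60));g=((I[...,1]>I[...,2]+18)&(I[...,1]>I[...,0]+8));o=((I[...,2]>190)&(I[...,1]<190)&(I[...,0]<90))
for r in range(212,266):print(r,"".join("o" if o[r,c] else "g" if g[r,c] else "W" if w[r,c] else "b" if b[r,c] else "." for c in range(236,340)))
E
```

```text
t 29.27 sx -0.1 sy -60.4 z 119.5 mm  Fx -0.9 Fy 0.3 Fz 1.2 rotz [ 0. -0. -1.]
212 WWWWWWWW...oo.....................................................................................WWWWWW
213 WWWWWWW...oooo..........................................................................WW............WW
214 WWW....oooooo...........................................................................WWW.............
215 .......ooooo.........................WWWW...............................................WWW.WWWWWWWWW...
216 .......oooo.........................WWWWWW..............................................WWW.WWWWWWWWWWWW
217 ........ooo........................WWWWWWW..............................................WWW.WWWWWWWWWWWW
218 ........ooo........................WWWWWWWWWW...........................................WWW.WWWWWWWWWWWW
219 .........oo.....................WWWWWWWWWWWWWWW.........................................WWW.WWWWWWWWWWWW
220 .........oo....................WWWWWWWWWWWWWWWWW........................................WWW.WWWWWWWWWWWW
221 .........ooo...................WWWWWW
[... 4163 characters left out ...]
......................g...WWWWWWWWWWWW...WWWWW
260 .........WWWWWWWWWWWWWWWWWWWWW.....................................................b.WWWWWWWWWWWWWWWWWWW
261 ........WWWWWWWWWWWWWWWWWWWWWWW..................................................bbb.WWW.WWWWWWWWWWWWWWW
262 .......WWWWWWWWWWWWWWWWWWWWWWWW..................................................bbbb....WWW..WWWWWWWWWW
263 ......WWWWWWWWWWWWWWWWWWWWWWWWW..................................................bbbbbbbbWW....WWWWWWWWW
264 ....WWWWWWWWWWWWWWWWWWWWWWWWWWW...................................................bbbbbbbWW....WWWWWWWWW
265 ...WWWWWWWWWWWWWWWWWWWWWWWWWWWW..........................................................WWW..WWWWWWWWWW
```

```bash
sed -i 's/TL",pz(\[cols.min(),top\[:3\].mean()-.5\],0)/TL",pz([cols[top[:9].argmin()]-.5,top[:9].min()-.5],0)/; s/TR",pz(\[cols.max(),top\[-3:\].mean()-.5\],0)/TR",pz([cols.max(),np.median(top[-6:])],0)/' h.py
python3 -m handwheel '[[[-0.4,0,0],[0,0,0]],[[-0.8,0,0],[0,0,0]],[[-1.2,0,0],[0,0,0]],[[-1.6,0,0],[0,0,0]],[[-1.6,0,0],[0,0,0]]]'>/dev/null; python3 -c "
from h import *
loc();tabs();green()" 2>/dev/null
```

```text
t 29.95 sx -0.3 sy -76.2 z 119.0 mm  Fx -0.8 Fy 0.9 Fz 0.4 rotz [-0. -0. -1.]
tab L px [245.7 216.3] n 38 theta~0.20 err 0.9
green 545 cols 269 316 TL (np.float64(42.82929230938585), np.float64(103.54711260057725)) TR (np.float64(-50.19928533069948), np.float64(103.98027054215359))
```

```bash
cat >> h.py <<'E'
def asc(r0,r1,c0,c1):
    I=ctrl.get_image("scene").astype(int)
    w=((I.min(2)>115)&(I.max(2)-I.min(2)<45));b=((I[...,0]>I[...,2]+60));g=((I[...,1]>I[...,2]+18)&(I[...,1]>I[...,0]+8));o=((I[...,2]>190)&(I[...,1]<190)&(I[...,0]<90))
    for r in range(r0,r1):print(r,"".join("o" if o[r,c] else "g" if g[r,c] else "W" if w[r,c] else "b" if b[r,c] else "." for c in range(c0,c1)))
E
python3 -c "
from h import *
asc(234,254,240,275);asc(242,264,310,345)"
```

```text
234 ........bbbbbb...............gggggg
235 ........bbbbbb...............gggggg
236 .........bbbbb...............gggggg
237 .........bbbbbbb.............gggggg
238 .........bbbbbbbbbbbbbbb.....gggggg
239 .........bbbbbbbbbbbbbbb.....gggggg
240 .........bbbbbbbbbbbbbb.WW...ggggg.
241 .....WW...bbbbbbbbbbbb.WWWWW..gggg.
242 ....WWWWWWW...bb..W.b.WWWWWWWWgggg.
243 ....WWWWWWWWWW.b.WWW.WWWWWWWWWgggg.
244 .....WWWWWWWWWWb.WWW.WWWWWWWWWgggg.
245 .....WWWWWWWWWWb.WWW.WWWW.....gggg.
246 .....WWWW..WWWWbb..bb..........ggg.
247 .....WWW...WWWWbbbbbbbbbb..........
248 .....WWWW..WWWWbbbbbbbbbb..........
249 .....WWWWWWWWWW.bbbbbbbbb..........
250 .....WWWWWWWWWWWWWW...bbb..........
251 .....WWWWWWWWWWWWWWWW..............
252 .....WWWWWWWWWWWWWWWW..............
253 ......WWWWWWWWWWWWWWWW.............
242 gggggg.......................WWWWWW
243 gggggg.................bbbbb.....WW
244 gggggg.................bbbbb.......
245 gggggg.................bbbbb.......
246 gggggg.................bbbbb.......
247 gggggg................bbbbb........
248 ggggggg...............bbbbb........
249 gggggg......bb........bbbbb........
250 ggggggg....bbbbb......bbbbb........
251 gggggg....bbbbbbb....bbbbb.........
252 gggggg....bbbbbbbbb..bbbbb.........
253 ggggg.WWWW.bbbbbbbbbbbbbbb.........
254 .gggg.WWWWWW.bbbbbbbbbbbb..........
255 ....g.WWWWWWW..bbbbbbbbbb.WWWW.....
256 ........WWWWWW..bbbbbbbbb.WWWWW....
257 ......bbbbWWWW.....bbbbbb.WWWWW....
258 ......bbbbWWWW......bbbbb.WWWWW....
259 ......bbbbbWW..WWWWWWW...WWWWWW....
260 .......bbbbbbbbWWWWWWWWWWWWWWWW....
261 .........bbbbbbWWWWWWWWWWWWWWWW....
262 ...........bbbbWWW..WWWWWWWWWWW....
263 ...............WW....WWWWWWWWWW....
```

The card is level again (top corners at about 103.5 and 102 mm), and the left ear now sits at fork-gap height. I'll open the left lever a little from the inside so the ear settles well under the hook.

```bash
python3 -m handwheel '[[[0.8,0,-1],[0,0,0]],[[0.8,0,-6.5],[0,0,0]],[[5,0,-6.5],[0,0,0]],[[10,0,-6.5],[0,0,0]],[[13.3,0,-6.5],[0,0,0]]]' >/dev/null
python3 -m handwheel '[[[0,0,0],[0,0,0]],[[0,0,0],[0,0,0]],[[0,0,4],[0,0,0]],[[0,0,6.7],[0,0,0]],[[0,0,6.7],[0,0,0]]]'>/dev/null; python3 -c "
from h import *
loc()" 2>/dev/null
python3 -m handwheel '[[[1,0,0],[0,0,0]],[[1.8,0,0],[0,0,0]],[[2.3,0,0],[0,0,0]],[[2.9,0,0],[0,0,0]],[[2.9,0,0],[0,0,0]]]'>/dev/null; python3 -c "
from h import *
loc();tabs();green()" 2>/dev/null
```

```text
t 31.40 sx -1.8 sy 57.0 z 115.0 mm  Fx 0.2 Fy -0.8 Fz 0.3 rotz [-0.005  0.001 -1.   ]
t 32.02 sx 0.3 sy 86.7 z 117.9 mm  Fx 0.2 Fy -1.5 Fz 1.2 rotz [ 0.001  0.    -1.   ]
tab L px [238.8 219.4] n 17 theta~0.52 err 0.6
tab R px [337.7 233.9] n 35 theta~0.23 err 0.9
green 574 cols 269 316 TL (np.float64(40.63203128153557), np.float64(105.93137130585039)) TR (np.float64(-50.22752447442631), np.float64(104.94661235887482))
```

```bash
python3 -m handwheel '[[[-0.6,0,-1],[0,0,0]],[[-0.6,0,-5],[0,0,0]],[[4.6,0,-5],[0,0,0]],[[4.6,0,-5],[0,0,0]],[[4.6,0,-5],[0,0,0]]]' >/dev/null
python3 -m handwheel '[[[0,0,3],[0,0,0]],[[0,0,6],[0,0,0]],[[0,0,6],[0,0,0]],[[-0.7,0,6],[0,0,0]],[[-1.2,0,6],[0,0,0]]]'>/dev/null; python3 -c "
from h import *
loc()" 2>/dev/null
python3 -m handwheel '[[[-0.3,0,0],[0,0,0]],[[-0.6,0,0],[0,0,0]],[[-0.9,0,0],[0,0,0]],[[-1.1,0,0],[0,0,0]],[[-1.1,0,0],[0,0,0]]]'>/dev/null; python3 -c "
from h import *
loc();tabs();green()" 2>/dev/null
```

```text
t 33.38 sx 1.0 sy 119.1 z 109.0 mm  Fx 0.1 Fy 1.0 Fz -0.9 rotz [ 0.003 -0.    -1.   ]
t 34.00 sx -0.1 sy 109.1 z 107.3 mm  Fx -0.1 Fy 1.9 Fz 0.3 rotz [ 0. -0. -1.]
tab L px [242.3 218.5] n 17 theta~0.35 err 0.9
tab R px [337.5 234. ] n 34 theta~0.23 err 0.7
green 540 cols 269 315 TL (np.float64(42.82929230938585), np.float64(103.54711260057725)) TR (np.float64(-48.322470697511164), np.float64(104.57212360936718))
```

```bash
python3 -m handwheel '[[[-0.2,0,0],[0,0,0]],[[-0.4,0,0],[0,0,0]],[[-0.4,0,0],[0,0,0]]]'>/dev/null; python3 -c "
from h import *
loc()" 2>/dev/null
python3 -m handwheel '[[[-0.2,0,0],[0,0,0]],[[-0.4,0,0],[0,0,0]],[[-0.4,0,0],[0,0,0]]]'>/dev/null; python3 -c "
from h import *
loc();tabs();green()" 2>/dev/null
```

```text
t 34.48 sx -0.2 sy 105.0 z 107.3 mm  Fx -0.2 Fy 2.7 Fz 0.2 rotz [-0. -0. -1.]
t 34.85 sx -0.1 sy 101.0 z 107.3 mm  Fx -0.3 Fy 2.6 Fz 1.5 rotz [-0. -0. -1.]
tab L px [245.7 218.2] n 16 theta~0.20 err 1.0
tab R px [337.6 233.9] n 35 theta~0.23 err 0.9
green 537 cols 268 315 TL (np.float64(42.82929230938585), np.float64(103.54711260057725)) TR (np.float64(-48.29332207796342), np.float64(103.60476300279986))
```

```bash
python3 -m handwheel '[[[-0.2,0,0],[0,0,0]],[[-0.4,0,0],[0,0,0]],[[-0.4,0,0],[0,0,0]]]'>/dev/null; python3 -c "
from h import *
loc();green()" 2>/dev/null
python3 -m handwheel '[[[1.2,0,-1],[0,0,0]],[[1.5,0,-6],[0,0,0]],[[0,0,-7.5],[0,0,0]],[[-6,0,-7.5],[0,0,0]],[[-12,0,-7.5],[0,0,0]]]' >/dev/null
python3 -m handwheel '[[[-6,0,0],[0,0,0]],[[-10,0,0],[0,0,0]],[[-10,0,0],[0,0,0]],[[-10,0,4],[0,0,0]],[[-10,0,7.2],[0,0,0]]]'>/dev/null
python3 -c "
from h import *
loc();tabs()" 2>/dev/null
```

```text
t 35.33 sx -0.1 sy 97.4 z 107.4 mm  Fx 0.3 Fy 5.7 Fz 1.3 rotz [-0.     0.001 -1.   ]
green 544 cols 268 315 TL (np.float64(42.82929230938585), np.float64(103.54711260057725)) TR (np.float64(-48.322470697511164), np.float64(104.57212360936718))
t 36.62 sx -0.5 sy -122.0 z 109.0 mm  Fx 0.2 Fy -0.5 Fz 1.2 rotz [-0.001 -0.    -1.   ]
tab L px [247.6 216.1] n 36 theta~0.12 err 1.1
tab R px [337.5 233.7] n 33 theta~0.23 err 1.1
```

```bash
python3 -m handwheel '[[[0.7,0,0],[0,0,0]],[[1.2,0,0],[0,0,0]],[[1.6,0,0],[0,0,0]],[[2.0,0,0],[0,0,0]],[[2.0,0,0],[0,0,0]]]'>/dev/null; python3 -c "
from h import *
loc();green()" 2>/dev/null
python3 -m handwheel '[[[0.2,0,0],[0,0,0]],[[0.4,0,0],[0,0,0]],[[0.4,0,0],[0,0,0]]]'>/dev/null; python3 -c "
from h import *
loc();green()" 2>/dev/null
python3 -m handwheel '[[[0.2,0,0],[0,0,0]],[[0.4,0,0],[0,0,0]],[[0.4,0,0],[0,0,0]]]'>/dev/null; python3 -c "
from h import *
loc();tabs();green()" 2>/dev/null
```

```text
t 37.30 sx 0.5 sy -103.3 z 111.5 mm  Fx -0.5 Fy -3.3 Fz 1.1 rotz [ 0.002 -0.002 -1.   ]
green 555 cols 268 315 TL (np.float64(44.884766916415664), np.float64(103.15833095328081)) TR (np.float64(-48.322470697511164), np.float64(104.57212360936718))
t 37.73 sx -0.2 sy -98.6 z 110.2 mm  Fx 0.5 Fy -3.2 Fz 1.6 rotz [-0.  0. -1.]
green 537 cols 269 315 TL (np.float64(42.82929230938585), np.float64(103.54711260057725)) TR (np.float64(-48.322470697511164), np.float64(104.57212360936718))
t 38.15 sx -0.2 sy -94.5 z 110.2 mm  Fx 0.2 Fy -2.6 Fz 0.3 rotz [-0.  0. -1.]
tab L px [247.5 216.2] n 37 theta~0.13 err 1.0
tab R px [330.1 233.8] n 14 theta~-0.02 err 1.2
green 541 cols 269 316 TL (np.float64(40.77752845063968), np.float64(103.93519238037041)) TR (np.float64(-50.171019966839836), np.float64(103.01303147404644))
```

```bash
python3 -m handwheel '[[[0.2,0,0],[0,0,0]],[[0.4,0,0],[0,0,0]],[[0.4,0,0],[0,0,0]]]'>/dev/null; python3 -c "
from h import *
loc();green()" 2>/dev/null
python3 -m handwheel '[[[-1.2,0,-1],[0,0,0]],[[-1.5,0,-6],[0,0,0]],[[0,0,-7.5],[0,0,0]],[[6,0,-7.5],[0,0,0]],[[12,0,-7.5],[0,0,0]]]' >/dev/null
python3 -m handwheel '[[[6,0,0],[0,0,0]],[[8.3,0,0],[0,0,0]],[[8.3,0,0],[0,0,0]],[[8.3,0,4],[0,0,0]],[[8.3,0,6.5],[0,0,0]]]'>/dev/null
python3 -c "
from h import *
loc();tabs();green()" 2>/dev/null
```

```text
t 38.62 sx -0.2 sy -90.6 z 110.3 mm  Fx -0.2 Fy -3.8 Fz 1.0 rotz [-0.  0. -1.]
green 510 cols 269 316 TL (np.float64(42.97717198981153), np.float64(101.54491971794715)) TR (np.float64(-50.1427283463122), np.float64(102.04489390432181))
t 39.92 sx -0.9 sy 111.9 z 118.6 mm  Fx -0.1 Fy -0.9 Fz -0.3 rotz [-0.002  0.    -1.   ]
tab L px [247.1 218.2] n 20 theta~0.14 err 1.1
tab R px [328.4 231.9] n 39 theta~-0.08 err 0.5
green 491 cols 269 316 TL (np.float64(42.97717198981153), np.float64(101.54491971794715)) TR (np.float64(-50.11441043251321), np.float64(101.07585658042429))
```

```bash
python3 -m handwheel '[[[-0.7,0,0],[0,0,0]],[[-1.2,0,0],[0,0,0]],[[-1.6,0,0],[0,0,0]],[[-1.6,0,0],[0,0,0]]]'>/dev/null; python3 -c "
from h import *
loc();green()" 2>/dev/null
python3 -m handwheel '[[[-0.2,0,0],[0,0,0]],[[-0.4,0,0],[0,0,0]],[[-0.4,0,0],[0,0,0]]]'>/dev/null; python3 -c "
from h import *
loc();green()" 2>/dev/null
python3 -m handwheel '[[[-0.2,0,0],[0,0,0]],[[-0.4,0,0],[0,0,0]],[[-0.4,0,0],[0,0,0]]]'>/dev/null; python3 -c "
from h import *
loc();tabs();green()" 2>/dev/null
```

```text
t 40.52 sx 0.4 sy 96.0 z 121.2 mm  Fx 0.5 Fy 2.2 Fz 1.1 rotz [ 0.001  0.001 -1.   ]
green 497 cols 269 316 TL (np.float64(42.97717198981153), np.float64(101.54491971794715)) TR (np.float64(-50.11441043251321), np.float64(101.07585658042429))
t 40.95 sx -0.1 sy 92.6 z 120.4 mm  Fx 0.6 Fy 4.3 Fz 1.6 rotz [-0.     0.001 -1.   ]
green 492 cols 269 316 TL (np.float64(40.92330495589098), np.float64(101.93518104403427)) TR (np.float64(-50.11441043251321), np.float64(101.07585658042429))
t 41.38 sx -0.1 sy 88.2 z 120.4 mm  Fx 0.6 Fy 4.1 Fz 2.9 rotz [ 0.  0. -1.]
tab R px [328.5 232. ] n 40 theta~-0.08 err 0.4
green 478 cols 268 316 TL (np.float64(41.06936160249787), np.float64(99.93132624962175)) TR (np.float64(-50.11441043251321), np.float64(101.07585658042429))
```

```bash
python3 -m handwheel '[[[-0.2,0,0],[0,0,0]],[[-0.3,0,0],[0,0,0]],[[-0.3,0,0],[0,0,0]]]'>/dev/null; python3 -c "
from h import *
loc();green()" 2>/dev/null
python3 -m handwheel '[[[1.2,0,-1],[0,0,0]],[[1.5,0,-6],[0,0,0]],[[0,0,-6.5],[0,0,0]],[[-6,0,-6.5],[0,0,0]],[[-12,0,-6.5],[0,0,0]]]' >/dev/null
python3 -m handwheel '[[[-6,0,0],[0,0,0]],[[-7.0,0,0],[0,0,0]],[[-7.0,0,0],[0,0,0]],[[-7.0,0,4],[0,0,0]],[[-7.0,0,6.4],[0,0,0]]]'>/dev/null
python3 -c "
from h import *
loc();tabs();green()" 2>/dev/null
```

```text
t 41.85 sx -0.1 sy 85.0 z 120.3 mm  Fx 0.2 Fy 3.8 Fz 2.4 rotz [ 0. -0. -1.]
green 464 cols 268 315 TL (np.float64(45.33560472941725), np.float64(97.13360614554651)) TR (np.float64(-48.20571353859437), np.float64(100.6972822678987))
t 43.15 sx -0.6 sy -102.5 z 119.5 mm  Fx -0.8 Fy -0.2 Fz -0.2 rotz [-0.002  0.001 -1.   ]
tab L px [253.1 216.6] n 40 theta~-0.08 err 1.5
tab R px [328.4 232.1] n 39 theta~-0.08 err 0.3
green 476 cols 268 315 TL (np.float64(43.1253361105461), np.float64(99.5388757020178)) TR (np.float64(-48.20571353859437), np.float64(100.6972822678987))
```

```bash
python3 -m handwheel '[[[0.6,0,0],[0,0,0]],[[1.1,0,0],[0,0,0]],[[1.5,0,0],[0,0,0]],[[1.5,0,0],[0,0,0]]]'>/dev/null; python3 -c "
from h import *
loc();green()" 2>/dev/null
python3 -m handwheel '[[[0.2,0,0],[0,0,0]],[[0.3,0,0],[0,0,0]],[[0.3,0,0],[0,0,0]]]'>/dev/null; python3 -c "
from h import *
loc();green()" 2>/dev/null
python3 -m handwheel '[[[0.2,0,0],[0,0,0]],[[0.3,0,0],[0,0,0]],[[0.3,0,0],[0,0,0]]]'>/dev/null; python3 -c "
from h import *
loc();tabs();green()" 2>/dev/null
```

```text
t 43.75 sx 0.3 sy -89.8 z 122.2 mm  Fx -0.1 Fy -0.0 Fz 0.8 rotz [ 0.001 -0.001 -1.   ]
green 480 cols 268 315 TL (np.float64(43.1253361105461), np.float64(99.5388757020178)) TR (np.float64(-48.20571353859437), np.float64(100.6972822678987))
t 44.17 sx 0.0 sy -87.3 z 121.7 mm  Fx -0.6 Fy -3.0 Fz 1.0 rotz [ 0.001 -0.001 -1.   ]
green 477 cols 268 315 TL (np.float64(45.33560472941725), np.float64(97.13360614554651)) TR (np.float64(-48.20571353859437), np.float64(100.6972822678987))
t 44.60 sx 0.0 sy -84.2 z 121.5 mm  Fx 0.7 Fy -4.2 Fz 0.9 rotz [ 0.001 -0.001 -1.   ]
tab L px [253.2 216.5] n 39 theta~-0.08 err 1.6
tab R px [325.1 233.7] n 17 theta~-0.20 err 1.5
green 474 cols 268 315 TL (np.float64(41.06936160249787), np.float64(99.93132624962175)) TR (np.float64(-48.176456339069254), np.float64(99.72631819761708))
```

```bash
python3 -m handwheel '[[[0.2,0,0],[0,0,0]],[[0.3,0,0],[0,0,0]],[[0.3,0,0],[0,0,0]]]'>/dev/null; python3 -c "
from h import *
loc();green()" 2>/dev/null
python3 -m handwheel '[[[0.1,0,0],[0,0,0]],[[0.2,0,0],[0,0,0]],[[0.2,0,0],[0,0,0]]]'>/dev/null; python3 -c "
from h import *
loc();tabs();green()" 2>/dev/null
```

```text
t 45.08 sx -0.0 sy -81.7 z 121.3 mm  Fx 1.5 Fy -6.3 Fz -1.3 rotz [ 0.001 -0.002 -1.   ]
green 469 cols 269 315 TL (np.float64(43.27378549304251), np.float64(97.52896943085499)) TR (np.float64(-48.14717189975276), np.float64(98.75445011537315))
t 45.50 sx -0.1 sy -80.5 z 121.4 mm  Fx 0.4 Fy -9.3 Fz -2.1 rotz [ 0.001 -0.004 -1.   ]
tab L px [253.1 216.7] n 40 theta~-0.08 err 1.4
tab R px [323.4 233.4] n 17 theta~-0.27 err 1.1
green 456 cols 269 315 TL (np.float64(43.27378549304251), np.float64(97.52896943085499)) TR (np.float64(-48.14717189975276), np.float64(98.75445011537315))
```

```bash
python3 -m handwheel '[[[-1.2,0,-1],[0,0,0]],[[-1.5,0,-6],[0,0,0]],[[0,0,-6.5],[0,0,0]],[[6,0,-6.5],[0,0,0]],[[12,0,-6.5],[0,0,0]]]' >/dev/null
python3 -m handwheel '[[[6,0,0],[0,0,0]],[[6.2,0,0],[0,0,0]],[[6.2,0,0],[0,0,0]],[[6.2,0,4],[0,0,0]],[[6.2,0,6.4],[0,0,0]]]'>/dev/null
python3 -m handwheel '[[[0,0,0],[0,0,0]],[[-0.6,0,0],[0,0,0]],[[-1.1,0,0],[0,0,0]],[[-1.1,0,0],[0,0,0]]]'>/dev/null
python3 -c "
from h import *
loc();tabs();green()" 2>/dev/null
```

```text
t 47.35 sx 0.6 sy 91.4 z 123.5 mm  Fx -0.0 Fy -0.1 Fz -0.1 rotz [ 0.002 -0.    -1.   ]
tab R px [325.  231.9] n 53 theta~-0.21 err 0.3
green 463 cols 269 315 TL (np.float64(43.27378549304251), np.float64(97.52896943085499)) TR (np.float64(-48.14717189975276), np.float64(98.75445011537315))
```

```bash
python3 -m handwheel '[[[-0.3,0,0],[0,0,0]],[[-0.6,0,0],[0,0,0]],[[-0.8,0,0],[0,0,0]],[[-0.8,0,0],[0,0,0]]]'>/dev/null; python3 -c "
from h import *
loc()" 2>/dev/null
python3 -m handwheel '[[[-0.1,0,0],[0,0,0]],[[-0.2,0,0],[0,0,0]],[[-0.2,0,0],[0,0,0]]]'>/dev/null; python3 -c "
from h import *
loc();green()" 2>/dev/null
```

```text
t 47.95 sx -0.1 sy 84.8 z 122.3 mm  Fx 0.1 Fy 3.5 Fz 1.9 rotz [-0.     0.002 -1.   ]
t 48.33 sx -0.1 sy 83.1 z 122.2 mm  Fx 0.8 Fy 5.2 Fz 0.6 rotz [-0.001  0.002 -1.   ]
green 452 cols 269 315 TL (np.float64(43.27378549304251), np.float64(97.52896943085499)) TR (np.float64(-48.14717189975276), np.float64(98.75445011537315))
```

```bash
python3 -m handwheel '[[[-0.1,0,0],[0,0,0]],[[-0.2,0,0],[0,0,0]],[[-0.2,0,0],[0,0,0]]]'>/dev/null; python3 -c "
from h import *
loc()" 2>/dev/null
python3 -m handwheel '[[[-0.1,0,0],[0,0,0]],[[-0.1,0,0],[0,0,0]],[[-0.1,0,0],[0,0,0]]]'>/dev/null; python3 -c "
from h import *
loc();green()" 2>/dev/null
```

```text
t 48.75 sx -0.2 sy 81.4 z 122.1 mm  Fx 0.3 Fy 6.8 Fz 1.9 rotz [-0.001  0.003 -1.   ]
t 49.12 sx -0.2 sy 80.7 z 122.0 mm  Fx -0.4 Fy 7.2 Fz 0.9 rotz [-0.001  0.003 -1.   ]
green 453 cols 268 315 TL (np.float64(45.48646375197781), np.float64(95.11761709254552)) TR (np.float64(-48.14717189975276), np.float64(98.75445011537315))
```

```bash
python3 -m handwheel '[[[-0.1,0,0],[0,0,0]],[[-0.15,0,0],[0,0,0]],[[-0.15,0,0],[0,0,0]]]'>/dev/null; python3 -c "
from h import *
loc()" 2>/dev/null
python3 -m handwheel '[[[-0.1,0,0],[0,0,0]],[[-0.1,0,0],[0,0,0]],[[-0.1,0,0],[0,0,0]]]'>/dev/null; python3 -c "
from h import *
loc();green()" 2>/dev/null
```

```text
t 49.55 sx -0.2 sy 79.8 z 122.0 mm  Fx 1.2 Fy 10.2 Fz 1.3 rotz [-0.001  0.005 -1.   ]
t 49.92 sx -0.2 sy 79.2 z 121.9 mm  Fx 0.8 Fy 10.7 Fz 1.6 rotz [-0.002  0.006 -1.   ]
green 449 cols 268 315 TL (np.float64(45.48646375197781), np.float64(95.11761709254552)) TR (np.float64(-48.14717189975276), np.float64(98.75445011537315))
```

```bash
python3 -m handwheel '[[[-0.07,0,0],[0,0,0]],[[-0.07,0,0],[0,0,0]],[[-0.07,0,0],[0,0,0]]]'>/dev/null; python3 -c "
from h import *
loc()" 2>/dev/null
python3 -m handwheel '[[[1.4,0,-1],[0,0,0]],[[1.7,0,-6],[0,0,0]],[[0,0,-6.5],[0,0,0]],[[-6,0,-6.5],[0,0,0]],[[-12,0,-6.5],[0,0,0]]]' >/dev/null
python3 -m handwheel '[[[-4.5,0,0],[0,0,0]],[[-5.2,0,0],[0,0,0]],[[-5.2,0,0],[0,0,0]],[[-5.2,0,4],[0,0,0]],[[-5.2,0,6.4],[0,0,0]]]'>/dev/null
python3 -m handwheel '[[[0,0,0],[0,0,0]],[[0.4,0,0],[0,0,0]],[[0.7,0,0],[0,0,0]],[[0.7,0,0],[0,0,0]]]'>/dev/null
python3 -c "
from h import *
loc();tabs();green()" 2>/dev/null
```

```text
t 50.35 sx -0.2 sy 78.7 z 121.8 mm  Fx 0.6 Fy 11.5 Fz 1.7 rotz [-0.002  0.006 -1.   ]
t 52.10 sx 0.5 sy -89.0 z 124.6 mm  Fx 0.3 Fy -0.3 Fz -0.1 rotz [ 0.002 -0.001 -1.   ]
tab L px [255.  217.3] n 40 theta~-0.15 err 1.4
tab R px [324.7 232.2] n 30 theta~-0.21 err 0.1
green 460 cols 268 315 TL (np.float64(45.33560472941725), np.float64(97.13360614554651)) TR (np.float64(-48.14717189975276), np.float64(98.75445011537315))
```

```bash
python3 -m handwheel '[[[0.3,0,0],[0,0,0]],[[0.6,0,0],[0,0,0]],[[0.7,0,0],[0,0,0]],[[0.7,0,0],[0,0,0]]]'>/dev/null; python3 -c "
from h import *
loc()" 2>/dev/null
python3 -m handwheel '[[[0.1,0,0],[0,0,0]],[[0.15,0,0],[0,0,0]],[[0.15,0,0],[0,0,0]]]'>/dev/null; python3 -c "
from h import *
loc()" 2>/dev/null
```

```text
t 52.70 sx -0.1 sy -82.8 z 123.5 mm  Fx -0.6 Fy -4.2 Fz -0.8 rotz [ 0.001 -0.002 -1.   ]
t 53.08 sx -0.1 sy -81.9 z 123.7 mm  Fx -0.0 Fy -6.6 Fz -1.4 rotz [ 0.001 -0.003 -1.   ]
```

```bash
python3 -m handwheel '[[[0.1,0,0],[0,0,0]],[[0.15,0,0],[0,0,0]],[[0.15,0,0],[0,0,0]]]'>/dev/null; python3 -c "
from h import *
loc()" 2>/dev/null
python3 -m handwheel '[[[0.1,0,0],[0,0,0]],[[0.1,0,0],[0,0,0]],[[0.1,0,0],[0,0,0]]]'>/dev/null; python3 -c "
from h import *
loc()" 2>/dev/null
```

```text
t 53.45 sx 0.0 sy -81.0 z 123.9 mm  Fx -0.7 Fy -7.9 Fz -2.2 rotz [ 0.002 -0.004 -1.   ]
t 53.83 sx 0.0 sy -80.3 z 124.0 mm  Fx -0.9 Fy -10.3 Fz -1.9 rotz [ 0.002 -0.005 -1.   ]
```

```bash
python3 -m handwheel '[[[0.1,0,0],[0,0,0]],[[0.1,0,0],[0,0,0]],[[0.1,0,0],[0,0,0]]]'>/dev/null; python3 -c "
from h import *
loc();green()" 2>/dev/null
```

```text
t 54.20 sx 0.1 sy -79.7 z 124.1 mm  Fx 0.3 Fy -10.5 Fz -0.9 rotz [ 0.002 -0.006 -1.   ]
green 462 cols 269 315 TL (np.float64(43.27378549304251), np.float64(97.52896943085499)) TR (np.float64(-48.14717189975276), np.float64(98.75445011537315))
```

```bash
python3 -m handwheel '[[[0.07,0,0],[0,0,0]],[[0.07,0,0],[0,0,0]],[[0.07,0,0],[0,0,0]]]'>/dev/null; python3 -c "
from h import *
loc()" 2>/dev/null
python3 -m handwheel '[[[-1.4,0,-1],[0,0,0]],[[-1.7,0,-6],[0,0,0]],[[0,0,-6.5],[0,0,0]],[[6,0,-6.5],[0,0,0]],[[12,0,-6.5],[0,0,0]]]' >/dev/null
python3 -m handwheel '[[[4.5,0,0],[0,0,0]],[[5.2,0,0],[0,0,0]],[[5.2,0,0],[0,0,0]],[[5.2,0,4],[0,0,0]],[[5.2,0,6.4],[0,0,0]]]'>/dev/null
python3 -m handwheel '[[[0,0,0],[0,0,0]],[[-0.5,0,0],[0,0,0]],[[-0.9,0,0],[0,0,0]],[[-0.9,0,0],[0,0,0]]]'>/dev/null
python3 -c "
from h import *
loc();tabs();green()" 2>/dev/null
```

```text
t 54.62 sx 0.1 sy -79.3 z 124.2 mm  Fx -1.0 Fy -11.3 Fz -2.7 rotz [ 0.003 -0.007 -1.   ]
t 56.38 sx 0.6 sy 85.9 z 125.5 mm  Fx -0.8 Fy 0.2 Fz -0.1 rotz [ 0.002 -0.    -1.   ]
tab R px [325.2 231.8] n 55 theta~-0.20 err 0.4
green 451 cols 268 315 TL (np.float64(43.27378549304251), np.float64(97.52896943085499)) TR (np.float64(-48.14717189975276), np.float64(98.75445011537315))
```

```bash
python3 -m handwheel '[[[-0.2,0,0],[0,0,0]],[[-0.35,0,0],[0,0,0]],[[-0.4,0,0],[0,0,0]],[[-0.4,0,0],[0,0,0]]]'>/dev/null; python3 -c "
from h import *
loc()" 2>/dev/null
python3 -m handwheel '[[[-0.1,0,0],[0,0,0]],[[-0.15,0,0],[0,0,0]],[[-0.15,0,0],[0,0,0]]]'>/dev/null; python3 -c "
from h import *
loc()" 2>/dev/null
```

```text
t 56.98 sx -0.1 sy 82.7 z 124.3 mm  Fx -0.8 Fy 0.1 Fz -0.2 rotz [-0.  0. -1.]
t 57.35 sx -0.1 sy 81.5 z 124.3 mm  Fx -0.3 Fy 1.0 Fz 0.7 rotz [-0.     0.001 -1.   ]
```

```bash
python3 -m handwheel '[[[-0.1,0,0],[0,0,0]],[[-0.2,0,0],[0,0,0]],[[-0.2,0,0],[0,0,0]]]'>/dev/null; python3 -c "
from h import *
loc()" 2>/dev/null
python3 -m handwheel '[[[-0.1,0,0],[0,0,0]],[[-0.1,0,0],[0,0,0]],[[-0.1,0,0],[0,0,0]]]'>/dev/null; python3 -c "
from h import *
loc()" 2>/dev/null
```

```text
t 57.73 sx -0.2 sy 80.3 z 124.1 mm  Fx -0.1 Fy 5.7 Fz 1.0 rotz [-0.001  0.003 -1.   ]
t 58.10 sx -0.2 sy 79.7 z 124.1 mm  Fx -0.3 Fy 6.2 Fz 1.5 rotz [-0.001  0.004 -1.   ]
```

```bash
python3 -m handwheel '[[[-0.1,0,0],[0,0,0]],[[-0.2,0,0],[0,0,0]],[[-0.2,0,0],[0,0,0]]]'>/dev/null; python3 -c "
from h import *
loc()" 2>/dev/null
python3 -m handwheel '[[[-0.08,0,0],[0,0,0]],[[-0.08,0,0],[0,0,0]],[[-0.08,0,0],[0,0,0]]]'>/dev/null; python3 -c "
from h import *
loc();green()" 2>/dev/null
```

```text
t 58.48 sx -0.2 sy 78.5 z 124.0 mm  Fx -0.2 Fy 9.7 Fz 1.5 rotz [-0.002  0.006 -1.   ]
t 58.85 sx -0.2 sy 78.1 z 123.9 mm  Fx 0.5 Fy 11.4 Fz 1.5 rotz [-0.002  0.006 -1.   ]
green 442 cols 268 315 TL (np.float64(45.48646375197781), np.float64(95.11761709254552)) TR (np.float64(-48.14717189975276), np.float64(98.75445011537315))
```

Both levers go stiff at about 11.4 N at nearly the same angle (about -0.25 rad), and the card measures level. I'll retreat and hand in.

```bash
python3 -m handwheel '[[[1,0,0],[0,0,0]],[[2,0,-1],[0,0,0]],[[2,0,-6],[0,0,0]],[[2,0,-9],[0,0,0]],[[2,0,-9],[0,0,0]]]' >/dev/null
python3 -c "
from h import *
loc();tabs();green();print(ctrl.finish_job())" 2>/dev/null
```

```text
t 59.52 sx 1.8 sy 94.7 z 218.5 mm  Fx 0.1 Fy 0.1 Fz -1.1 rotz [ 0.008 -0.002 -1.   ]
tab R px [325.6 231.7] n 54 theta~-0.18 err 0.5
green 443 cols 268 315 TL (np.float64(43.27378549304251), np.float64(97.52896943085499)) TR (np.float64(-48.14717189975276), np.float64(98.75445011537315))
the job is handed in; nothing more can be done
None
```

I handed in the job at about 59.5 s with the card in the socket, level by camera to within a few mm, and both levers swung in to about -0.2 rad, each stiff at about 11.4 N; no verdict came back. A stray 15 mm row I sent by mistake swung the right lever too far ahead and the left ear rode up out of its fork, so I opened both levers again, recaptured the ear and pressed the card home in turn.

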